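# Clear the inlay press bed

## Task

The glue under the inlay has set, so clear the press bed. First, before moving anything else, lift the wooden press beam straight up out of its two U brackets, keeping it level, and lay it lengthwise and centred in the two saddles of the beam rest. Then put the two round steel weights upright into the round wells of the weight block and the two square clear pads flat, grip up, into the square bays of the pad tray, one to each well or bay, setting everything down gently rather than dropping it, and leave the jar beyond the bed and trays where it is.

Things in the scene. Friction and masses are not known exactly. Their poses are not given: they have to be found in the camera images.
- beam: Plain wooden press beam, 335 long (its x), 22 wide (y), 28 mm high (z), about 0.12 kg. At the start it lies level over the middle of the press bed, lengthwise, its ends in the bed's two U brackets, its underside 78 mm above the table. Origin at the centre of its underside.
- press_bed: Fixed black lacquered panel in a red frame, 330 (x) x 190 (y) x 20 mm. Two open-topped aluminium U brackets stand on it at x = +147 and -147 mm, y = 0: 24 mm long along x, slot along x 30 mm wide, its floor 78 and its 8 mm cheeks' tops 100 mm above the table. Weights and pads stand on it between them, about 48 mm either side of the beam. Origin on the table under its centre, z up.
- weight_a: Solid round steel weight, upright cylinder of diameter 44 and height 46 mm, about 0.5 kg, standing on the press bed; the two weights are alike. Origin at the centre of its underside, z up.
- weight_b: Solid round steel weight, upright cylinder of diameter 44 and height 46 mm, about 0.5 kg, standing on the press bed; the two weights are alike. Origin at the centre of its underside, z up.
- pad_a: Pressing pad: clear square acrylic plate 60 x 60 x 10 mm with a square wooden grip block 24 x 24 mm standing 35 mm high on its centre (45 mm tall in all, about 90 g), lying on the press bed; the two pads are alike. Origin at the centre of its underside, x and y along the sides of both plate and block, z up.
- pad_b: Pressing pad: clear square acrylic plate 60 x 60 x 10 mm with a square wooden grip block 24 x 24 mm standing 35 mm high on its centre (45 mm tall in all, about 90 g), lying on the press bed; the two pads are alike. Origin at the centre of its underside, x and y along the sides of both plate and block, z up.
- beam_rest: Fixed wooden base plate 260 (x) x 84 (y) x 8 mm with two open-topped saddles at x = +100 and -100 mm, each 20 mm long along x; slot along x 44 mm wide, its floor 25 mm and the tops of its 10 mm cheeks 45 mm above the table. The beam lies along x, either way round. Origin on the table under its centre, z up.
- weight_block: Fixed wooden block 155 (x) x 82 (y) x 20 mm with two round wells of diameter 67 mm, 16 mm deep (well floor 4 mm above the table), centred at x = +37.5 and -37.5 mm, y = 0. Origin on the table under its centre, z up.
- pad_tray: Fixed low plywood tray 183 (x) x 94 (y) x 18 mm, walls 5 mm thick, divided by one 5 mm wall into two square bays of 84 x 84 mm centred at x = +44.5 and -44.5 mm, y = 0; bay floor 5 mm above the table, wall tops 18 mm. Pads go in square with the bay (any quarter turn). Origin on the table under its centre, z up.
- jar: Bystander: loose lidded glass jar, diameter 60, height 75 mm, standing just beyond the work; leave alone. Origin at the centre of its underside.

How it is judged:
On the way:
1. the beam lies in the saddles of the beam rest while the weights and pads have not yet been moved (each within 25 mm of its start) (x of beam in the frame of beam_rest between -0.03 and 0.03 m and y of beam in the frame of beam_rest between -0.014 and 0.014 m and z of beam in the frame of beam_rest between 0.021 and 0.029 m and angle between the x axis of beam and the x axis of beam_rest, either way round below 0.2 rad and distance of each of weight_a, weight_b, pad_a, pad_b from where it was at the start of the episode below 0.025 m), for 0.2 s.
At the end, for the whole second after the job is handed in: The beam lies in both saddles of the rest, centred within 30 mm along it; each weight stands upright on the floor of a round well, one in each, and each pad lies flat, grip up, on the floor of a square bay, one in each, centred within 15 mm along each side; everything is released and at rest (x of beam in the frame of beam_rest between -0.03 and 0.03 m and y of beam in the frame of beam_rest between -0.014 and 0.014 m and z of beam in the frame of beam_rest between 0.021 and 0.029 m and angle between the x axis of beam and the x axis of beam_rest, either way round below 0.2 rad and y of weight_a in the frame of weight_block between -0.015 and 0.015 m and z of weight_a in the frame of weight_block between 0.001 and 0.007 m and angle between each of weight_a, weight_b, pad_a, pad_b's own z axis and vertical below 0.08 rad and (x of weight_a in the frame of weight_block between -0.0525 and -0.0225 m or x of weight_a in the frame of weight_block between 0.0225 and 0.0525 m) and y of weight_b in the frame of weight_block between -0.015 and 0.015 m and z of weight_b in the frame of weight_block between 0.001 and 0.007 m and (x of weight_b in the frame of weight_block between -0.0525 and -0.0225 m or x of weight_b in the frame of weight_block between 0.0225 and 0.0525 m) and y of pad_a in the frame of pad_tray between -0.015 and 0.015 m and z of pad_a in the frame of pad_tray between 0.002 and 0.008 m and (x of pad_a in the frame of pad_tray between -0.0595 and -0.0295 m or x of pad_a in the frame of pad_tray between 0.0295 and 0.0595 m) and y of pad_b in the frame of pad_tray between -0.015 and 0.015 m and z of pad_b in the frame of pad_tray between 0.002 and 0.008 m and (x of pad_b in the frame of pad_tray between -0.0595 and -0.0295 m or x of pad_b in the frame of pad_tray between 0.0295 and 0.0595 m) and linear speed of each of beam, weight_a, weight_b, pad_a, pad_b below 0.02 m/s and angular speed of each of beam, weight_a, weight_b, pad_a, pad_b below 0.2 rad/s and contact force between the fingers and beam below 0.1 N and contact force between the fingers and weight_a below 0.1 N and contact force between the fingers and weight_b below 0.1 N and contact force between the fingers and pad_a below 0.1 N and contact force between the fingers and pad_b below 0.1 N); the robot touches nothing.
It fails at once if the beam is tipped more than 0.3 rad (17 degrees) from level (angle between beam's own x axis and vertical below 1.27 rad or angle between beam's own x axis and vertical above 1.87 rad).
It fails at once if the beam, a weight or a pad is dropped (falls free of the fingers faster than 0.7 m/s, a drop of some 25 mm) ((linear speed of beam above 0.7 m/s and contact force between the fingers and beam below 0.05 N) or (linear speed of weight_a above 0.7 m/s and contact force between the fingers and weight_a below 0.05 N) or (linear speed of weight_b above 0.7 m/s and contact force between the fingers and weight_b below 0.05 N) or (linear speed of pad_a above 0.7 m/s and contact force between the fingers and pad_a below 0.05 N) or (linear speed of pad_b above 0.7 m/s and contact force between the fingers and pad_b below 0.05 N)).
It fails at once if the jar is moved by more than 20 mm (distance of jar from where it was at the start of the episode above 0.02 m).
It also fails if it takes over 131 s, if anything falls off the work surface, if the arm or the gripper's body presses on something with over 40 N, if the wrist force passes 120 N, or if a joint passes its speed limit or range.

## Robot

A 7-joint arm with a two-finger parallel gripper is mounted at the origin on the work surface. World frame = base frame: x ahead of the robot, y to its left, z up, the work surface at z = 0. Lengths are in m, angles in rad, forces in N, time in s.
With the tool pointing down it reaches from about 0.425 to 1.025 m from the base axis. Payload 9.4 kg.
Tool frame: the origin (TCP) lies midway between the tips of the shut fingers; the grasp point (between the pads) lies ctrl.grasp_offset behind it (ctrl.grasp_offset is the distance from the TCP to the grasp point, in m); z points along the fingers, y is the direction in which the jaws open and shut (so a half turn about z gives the same grasp; the last joint's range is limited). The gripper opens to 85 mm and grips with 20 to 120 N. Pads are 22 mm wide; open, the fingers measure 114 mm over their backs; the gripper's body (76 mm by 85 mm) begins 54 mm behind the grasp point. The pads swing forward as they close: fully open they stand 13 mm farther back than shut.
Start: joints at [-1.345, 0.599, -0.003, 1.599, 0.002, 0.943, -0.08], TCP at [0.216, 0.692, 0.197] pointing down, gripper open.
Joint ranges: [-2.57, 2.57], [-0.35, 1.97], [-1.29, 1.29], [0.11, 2.56], [-1.05, 4.19], [0.11, 1.86], [-2.63, 2.63]. Speed limits (rad/s): [2.22, 2.22, 3.01, 3.01, 3.14, 3.14, 3.14].

## Interface

Orientations are given as [roll, pitch, yaw] about the fixed x, y, z axes, in that order (R = Rz(yaw) Ry(pitch) Rx(roll)).
In Python, from bench import observe, grab_frame, ctrl gives the robot as it stands.
- The arm moves only by the tool send_rows, never from a script. Its argument "steps" is a list that holds one entry, the list of rows, each a list of 6 numbers: the shift along the tool's x, y, z in units of 40 mm (1.0 is 40 mm), then the turn, a rotation vector about the tool's x, y, z in units of 6 degrees (1.0 is 6 degrees). A call has 1 to 5 rows; each row shifts and turns the commanded pose from where the row before left it, along the tool's axes as they then stand; what a row does not reach is not made up. A row lasts 1/8 s, in which the tool goes at most 62.5 mm and 10.7 degrees, less where a joint would pass 70% of its speed; a pose out of reach is approached as far as the arm can. A call is refused whole if a number of a shift passes 1 or a number of a turn 1, either way. A call with a gripper value outside its range is refused whole. "fingers" is the opening, from -1 (shut) to 1 (fully open), set as the call begins (left out, the last holds). The fingers move at their own pace and stop on an object; the grip force is fixed at half the most. Time passes only in rows, so rows that do not move let the fingers close. It gives the time, the measured TCP pose, the force and the opening at its end, in the units of the state.
- observe(): the state, without advancing time (a new reading comes with each control period).
- grab_frame(name): name is "side" or "top" or "wrist"; returns a dict with "color" (400x640x3 uint8, red, green, blue), "intrinsics" (3x3 intrinsics, pixels), "R" (3x3) and "t" (3): a world point X has camera coordinates R X + t. Camera axes: x right, y down, z forward; pixel columns grow to the right and rows downward; lengths in m; the calibration is good to about 2 mm. A picture is of the moment at which its call begins. There is no depth.
- ctrl.close_job(): hands the job in, once; it reports no verdict.
The state is a dict: "clock": time; "q": joint angles; "joint_vel": joint speeds; "joint_efforts": joint torques, N m; "tool_pos": TCP position; "orientation": TCP orientation; "ft_force": force on the tool from outside, world axes, zero at the start; "torque": the same for the moment, N m; "grip_width": opening from 0.0 (shut) to 1.0 (fully open).
Only numpy, scipy, OpenCV 4.12 (cv2) and the standard library are available. Lean on these libraries where they do the work, as an engineer would, in place of code of your own. Each camera call takes 0.05 s, during which the arm holds its last target.

## Working session

There is one attempt and no reset: what is moved stays moved. The work goes in short steps, Python scripts to look and compute and a tool call to move; the robot and the scene stay as the last step left them, time stands still between calls to the robot, and variables do not carry over. Pictures are saved under pics/ and viewed, and the job is handed in when it is done.

Besides the shell and the picture viewer there is one more tool, called after "Emit:" by a JSON object that holds its "api" and its "payload". send_rows: Moves the arm, as the interface text tells. Its arguments: {"type":"object","properties":{"steps":{"type":"array"},"fingers":{"type":"number"}},"required":["steps"]}

```bash
mkdir -p pics; ls
python3 - <<'E'
from bench import observe, grab_frame, ctrl
import cv2
print(observe(), ctrl.grasp_offset)
for n in ["side","top","wrist"]:
    f=grab_frame(n); cv2.imwrite(f"pics/{n}0.png",f["color"][:,:,::-1]); print(n,f["intrinsics"],f["R"],f["t"])
E
```

```text
pics
{'clock': 0.0, 'q': array([-1.3446863 ,  0.60011152, -0.00254527,  1.60015002,  0.00179265,
        0.94290737, -0.07978424]), 'joint_vel': array([ 9.94236155e-05,  5.98236766e-04,  7.23951713e-05, -1.00443823e-03,
       -3.50615912e-05,  6.46648447e-04, -1.75881753e-03]), 'joint_efforts': array([-2.81384391e-04, -7.76462603e+01,  1.56514987e+00, -2.58000737e+01,
        1.23622167e-02,  9.14194185e-03,  7.51542018e-06]), 'tool_pos': array([0.21605496, 0.69149293, 0.19581961]), 'orientation': array([-3.14002459e+00,  1.37084108e-04,  2.83885438e+00]), 'ft_force': array([ 0.21705625, -0.02359375,  0.43747291]), 'torque': array([ 0.0271419 , -0.01795436, -0.00704271]), 'grip_width': 0.998784896665975} 0.0187
side [[391.9107378    0.         315.77040792]
 [  0.         391.9107378  201.92264691]
 [  0.           0.           1.        ]] [[-0.79485093 -0.60645335  0.02064773]
 [-0.38079938  0.472026   -0.79509955]
 [ 0.47244452 -0.63984826 -0.60612736]] [0.48791709 0.3004766  0.73038505]
top [[366.81767829   0.         314.1603731 ]
 [  0.         366.81767829 198.8888431 ]
 [  0.           0.           1.        ]] [[-0.02333388 -0.9996959  -0.00797748]
 [-0.99388314  0.02405832 -0.10778451]
 [ 0.10794366  0.00541365 -0.99414227]] [0.02739811 0.60489827 1.04760009]
wrist [[348.34984776   0.         319.31666343]
 [  0.         348.34984776 200.2374864 ]
 [  0.           0.           1.        ]] [[ 0.29922731  0.95418131 -0.0010183 ]
 [ 0.9092149  -0.28480196  0.30367106]
 [ 0.28946723 -0.09179253 -0.95277639]] [-0.72476827 -0.03837094  0.37973553]
```

View pics/top0.png

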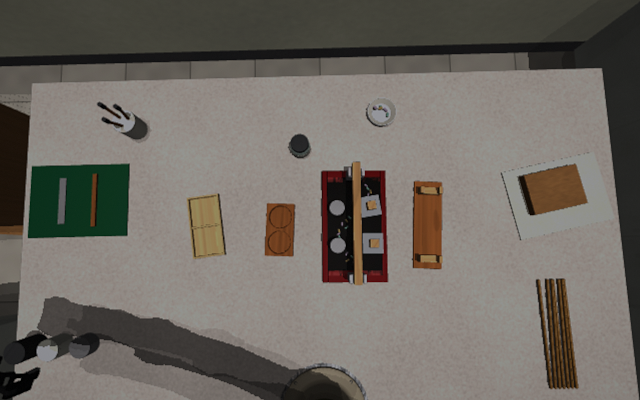

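View pics/side0.png

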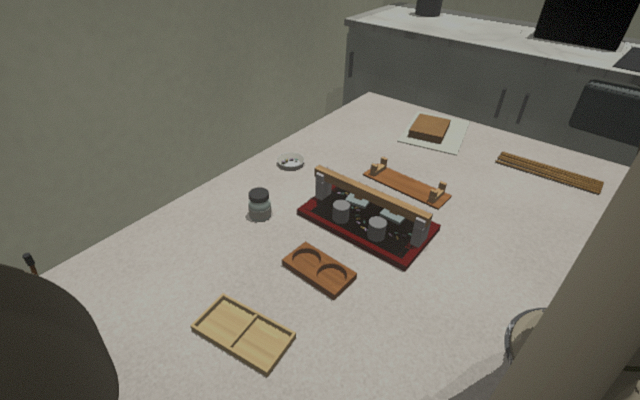

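View pics/wrist0.png

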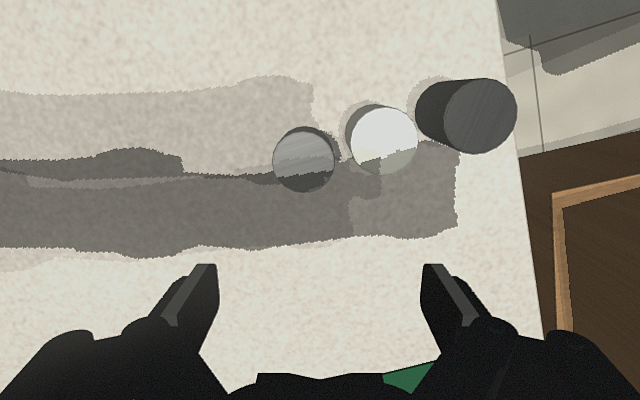

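Run:
```python
import cv2
t=cv2.imread("pics/top0.png")
def crop(n,x0,y0,w,h,s):
    cv2.imwrite(f"pics/{n}.png",cv2.resize(t[y0:y0+h,x0:x0+w],None,fx=s,fy=s,interpolation=cv2.INTER_CUBIC))
crop("c_bed",310,155,140,140,4)
crop("c_tr",180,180,125,85,6)
```

```text
(no output)
```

View pics/c_bed.png

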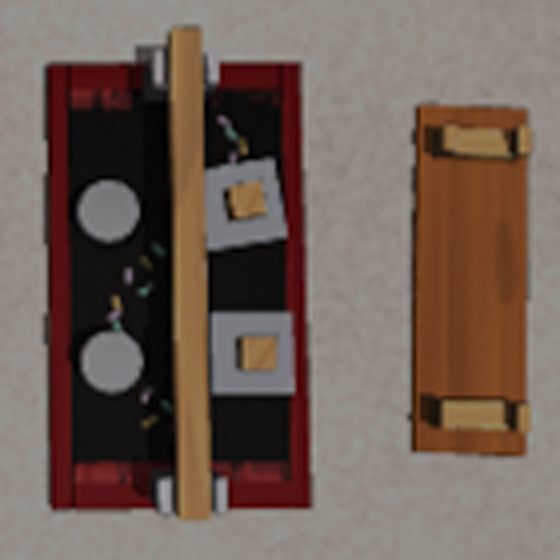

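View pics/c_tr.png

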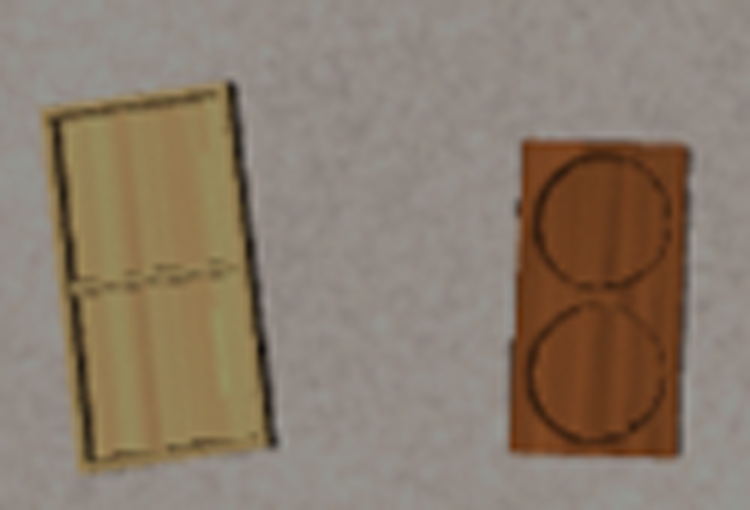

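```bash
cat > h.py <<'E'
import numpy as np, cv2
from scipy.optimize import least_squares
from bench import observe, grab_frame, ctrl
def proj(f,X):
    X=np.atleast_2d(X); c=X@f["R"].T+f["t"]; p=c@f["intrinsics"].T; return p[:,:2]/p[:,2:]
def ray(f,uv,z):
    d=np.linalg.inv(f["intrinsics"])@np.array([uv[0],uv[1],1.]); C=-f["R"].T@f["t"]; d=f["R"].T@d
    return C+d*(z-C[2])/d[2]
def fit(f,pts,uv,z,guess):
    pts=np.array(pts,float); uv=np.array(uv,float)
    def W(p):
        c,s=np.cos(p[2]),np.sin(p[2])
        return np.c_[p[0]+c*pts[:,0]-s*pts[:,1],p[1]+s*pts[:,0]+c*pts[:,1],np.full(len(pts),z) if pts.shape[1]<3 else pts[:,2]]
    r=least_squares(lambda p:(proj(f,W(p))-uv).ravel(),guess)
    return r.x, np.sqrt(np.mean(r.fun**2))
E
python3 - <<'E'
from h import *
f=grab_frame("top")
cr=lambda P,x0,y0,s:[((x+.5)/s-.5+x0,(y+.5)/s-.5+y0) for x,y in P]
B=lambda P:cr(P,310,155,4); T=lambda P:cr(P,180,180,6)
rect=lambda a,b:[(a/2,b/2),(a/2,-b/2),(-a/2,-b/2),(-a/2,b/2)]
g=[0.55,-.1,0]
print("beam",fit(f,rect(.335,.022),B([(170,29),(201,29),(212,519),(181,519)]),.106,g))
print("bed",fit(f,rect(.33,.19),B([(48,65),(300,63),(311,507),(51,509)]),.02,g))
print("rest",fit(f,rect(.26,.084),B([(419,105),(527,107),(527,455),(413,453)]),.008,g))
print("tray",fit(f,rect(.183,.094),T([(41,108),(231,82),(274,443),(85,472)]),.018,g))
print("block",fit(f,rect(.155,.082),T([(524,140),(690,146),(680,458),(510,452)]),.02,g))
for n,p,z in [("wa",(108,211),.066),("wb",(111,361),.066),("pa",(250,199),.065),("pb",(262,352),.065)]: print(n,ray(f,B([p])[0],z))
print("pa plate",fit(f,rect(.06,.06),B([(203,172),(274,158),(287,234),(207,250)]),.03,g))
print("jar",ray(f,(300,145),.075), "cam",-f["R"].T@f["t"])
w=grab_frame("wrist");print("wristcam",-w["R"].T@w["t"],observe()["tool_pos"],observe()["clock"])
E
```

```text
beam (array([ 0.53129275, -0.10349915, -0.01367175]), np.float64(0.26819173742919045))
bed (array([ 0.52577169, -0.10267201, -0.01843202]), np.float64(0.3584066516494583))
rest (array([ 0.52435044, -0.32316446, -0.06298244]), np.float64(0.32632345021804343))
tray (array([0.53577036, 0.33651824, 0.12669657]), np.float64(0.282719606104415))
block (array([ 0.51909233,  0.11687769, -0.05333253]), np.float64(0.24385423656675384))
wa [ 0.57594248 -0.05051214  0.066     ]
wb [ 0.47003585 -0.04945181  0.066     ]
pa [ 0.58217019 -0.15188211  0.065     ]
pb [ 0.4738388 -0.1559549  0.065    ]
pa plate (array([ 0.58221628, -0.15175425,  0.1209594 ]), np.float64(0.827943165234448))
jar [0.75765131 0.04986609 0.075     ] cam [0.48875571 0.0071656  1.10688077]
wristcam [0.14186245 0.71556682 0.37295702] [0.21613128 0.69177616 0.19625107] 0.25
```

Emit:
{"api": "send_rows", "payload": {"steps": [[[0, 0, 0, 0, 0, -0.92], [0, 0, 0, 0, 0, -0.92], [0, 0, 0, 0, 0, -0.92], [-1, -1, 0, 0, 0, 0], [-1, -1, 0, 0, 0, 0]]]}}

```text
clock: 0.88
tool_pos: [0.2955, 0.6101, 0.1963]
orientation: [-3.141, -0.0, 3.129]
ft_force: [1.4, 0.8, -0.2]
grip_width: 0.999
```

Emit:
{"api": "send_rows", "payload": {"steps": [[[-0.6, -1, 0, 0, 0, 0], [-0.6, -1, 0, 0, 0, 0], [-0.6, -1, 0, 0, 0, 0], [-0.6, -1, 0, 0, 0, 0], [-0.6, -1, 0, 0, 0, 0]]]}}

```text
clock: 1.5
tool_pos: [0.413, 0.4079, 0.1968]
orientation: [3.141, 0.0, 3.128]
ft_force: [0.5, 0.4, -0.4]
grip_width: 1.003
```

Emit:
{"api": "send_rows", "payload": {"steps": [[[-0.5, -1, 0, 0, 0, 0], [-0.5, -1, 0, 0, 0, 0], [-0.5, -1, 0, 0, 0, 0], [-0.5, -1, 0, 0, 0, 0], [-0.4, -1, 0, 0, 0, 0]]]}}

```text
clock: 2.12
tool_pos: [0.5063, 0.2066, 0.1968]
orientation: [3.141, 0.0, 3.128]
ft_force: [0.8, 0.3, 0.1]
grip_width: 0.998
```

Run:
```python
from h import *
f=grab_frame("wrist"); cv2.imwrite("pics/w1.png",f["color"][:,:,::-1]); np.savez("pics/w1.npz",**f); print(observe()["clock"])
```

```text
2.175
```

View pics/w1.png

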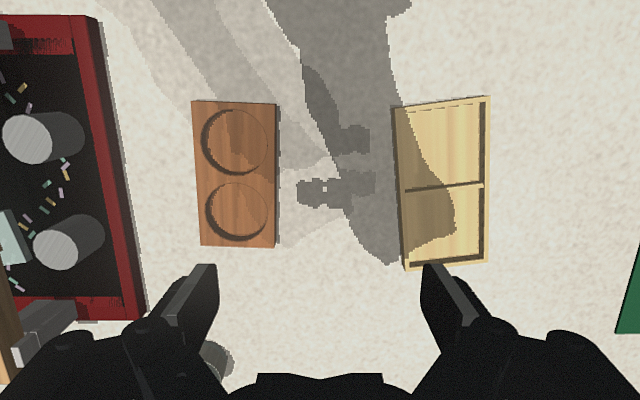

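Emit:
{"api": "send_rows", "payload": {"steps": [[[-0.15, -1, -0.4, 0, 0, 0], [-0.15, -1, -0.4, 0, 0, 0], [-0.1, -1, -0.4, 0, 0, 0], [-0.1, -1, -0.4, 0, 0, 0], [-0.1, -1, -0.4, 0, 0, 0]]]}}

```text
clock: 2.8
tool_pos: [0.5267, 0.0065, 0.2774]
orientation: [3.142, 0.0, 3.128]
ft_force: [0.5, 0.7, -0.3]
grip_width: 1.001
```

Emit:
{"api": "send_rows", "payload": {"steps": [[[0, -1, 0, 0, 0, 0], [0, -1, 0, 0, 0, 0], [0, -0.8, 0, 0, 0, 0], [0, 0, 0, 0, 0, 0]]]}}

```text
clock: 3.3
tool_pos: [0.5249, -0.1069, 0.2767]
orientation: [-3.141, 0.0, 3.124]
ft_force: [-0.0, 1.2, -0.6]
grip_width: 0.997
```

Run:
```python
from h import *
f=grab_frame("wrist"); cv2.imwrite("pics/w2.png",f["color"][:,:,::-1]); np.savez("pics/w2.npz",**f); print(observe())
```

```text
{'clock': 3.35, 'q': array([ 0.07294552,  0.28155736,  0.02379531,  1.93825519, -0.00827824,
        0.9218725 ,  1.65567157]), 'joint_vel': array([-0.02610099, -0.00314424, -0.02634096,  0.0026008 , -0.003948  ,
       -0.00123347, -0.00890316]), 'joint_efforts': array([ 1.76289696e+00, -5.09506345e+01,  2.21357681e+00, -2.55098194e+01,
        1.86480330e-01,  4.44271252e-03,  1.75110041e-01]), 'tool_pos': array([ 0.52510364, -0.1050174 ,  0.2766889 ]), 'orientation': array([-3.14157726e+00, -1.56351965e-06,  3.12566085e+00]), 'ft_force': array([-0.46193886,  1.59748331, -0.29724297]), 'torque': array([ 0.01779624,  0.00936093, -0.02745387]), 'grip_width': 1.000670422713518}
```

View pics/w2.png

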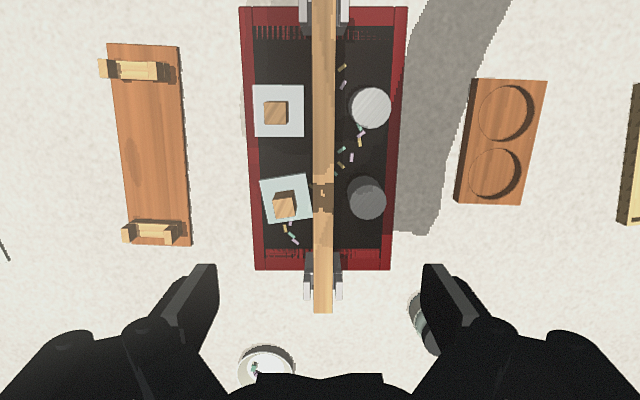

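Run:
```python
import cv2
t=cv2.imread("pics/w2.png")
def crop(n,x0,y0,w,h,s):
    cv2.imwrite(f"pics/{n}.png",cv2.resize(t[y0:y0+h,x0:x0+w],None,fx=s,fy=s,interpolation=cv2.INTER_CUBIC))
crop("d_bed",230,0,190,320,2.5)
crop("d_bed1",235,70,180,160,4)
crop("d_rest",90,30,110,230,3)
t=cv2.imread("pics/w1.png")
crop("d_tr",180,80,320,200,2.5)
```

```text
(no output)
```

View pics/d_bed1.png

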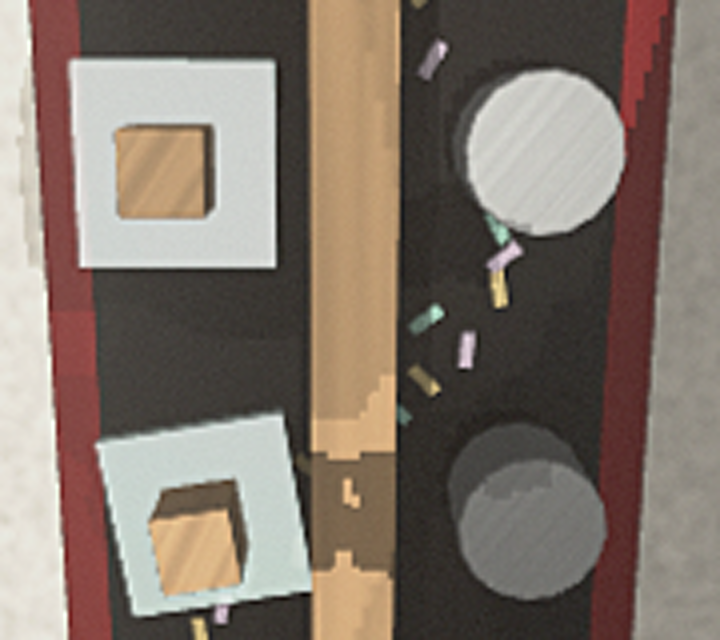

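View pics/d_rest.png

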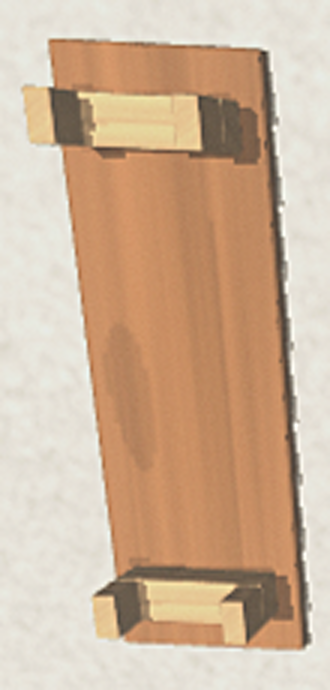

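View pics/d_tr.png

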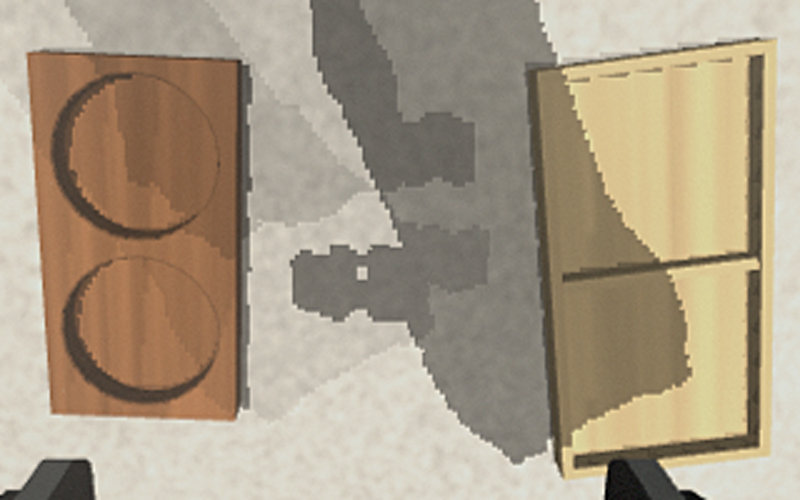

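View pics/d_bed.png

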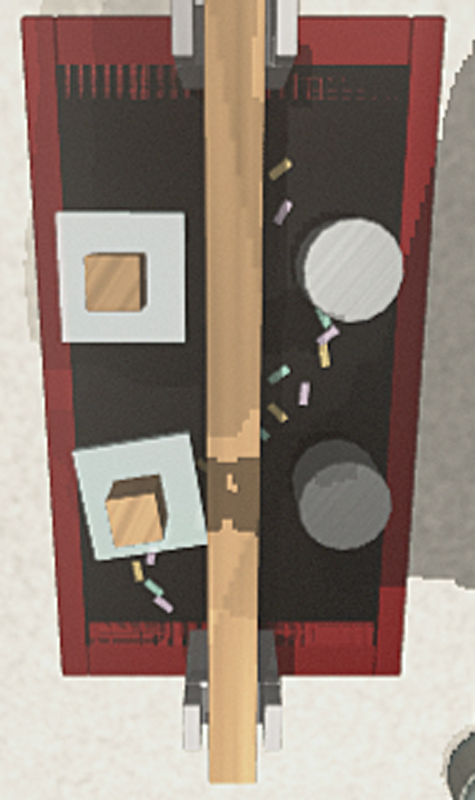

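Run:
```python
from h import *
w2=dict(np.load("pics/w2.npz")); w1=dict(np.load("pics/w1.npz"))
cr=lambda P,x0,y0,s:[((x+.5)/s-.5+x0,(y+.5)/s-.5+y0) for x,y in P]
sq=lambda a,b,z:[(-a/2,-b/2,z),(-a/2,b/2,z),(a/2,b/2,z),(a/2,-b/2,z)]
def bx(x0,x1,y0,y1,z): return [(x0,y0,z),(x0,y1,z),(x1,y1,z),(x1,y0,z)]
g=[.52,-.1,0]
R=lambda P:cr(P,90,30,3)
pl=R([(50,40),(262,50),(300,648),(122,642)])
ch=R([(25,87),(52,90),(55,143),(27,143),(93,597),(117,596),(118,637),(97,638),(220,602),(246,602),(246,643),(225,643),(175,95),(200,95),(203,150),(178,150)])
chp=bx(-.11,-.09,-.032,-.022,.045)+bx(.09,.11,-.032,-.022,.045)+bx(.09,.11,.022,.032,.045)+bx(-.11,-.09,.022,.032,.045)
print("rest",fit(w2,sq(.26,.084,.008),pl,0,g),fit(w2,chp[:12],ch[:12],0,g))
B=lambda P:cr(P,235,70,4)
print("pb plate",fit(w2,sq(.06,.06,.03),B([(70,59),(275,60),(275,267),(80,268)]),0,g),"grip",fit(w2,sq(.024,.024,.065),B([(116,130),(206,128),(205,217),(120,217)]),0,g))
print("pa plate",fit(w2,sq(.06,.06,.03),B([(97,443),(282,413),(311,590),(135,616)]),0,g),"grip",fit(w2,sq(.024,.024,.065),B([(150,520),(232,510),(241,585),(164,595)]),0,g))
for n,p in [("wb",(546,153)),("wa",(533,530))]: print(n,ray(w2,B([p])[0],.066))
D=lambda P:cr(P,230,0,2.5)
for n,P in [("beam end",[(208,783),(257,782)]),("beam mid",[(205,380),(260,380)]),("beamtop",[(205,5),(264,5)])]: print(n,[ray(w2,q,.106)[:2].round(4) for q in D(P)])
print("bed",fit(w2,sq(.33,.19,.02),D([(22,17),(445,17),(400,675),(63,675)]),0,g))
T=lambda P:cr(P,180,80,2.5)
print("block",fit(w1,sq(.155,.082,.02),T([(28,51),(241,61),(236,420),(52,413)]),0,g))
print("tray",fit(w1,sq(.183,.094,.018),T([(528,68),(776,38),(770,456),(566,478)]),0,g))
```

```text
rest (array([ 0.52205755, -0.3225715 , -0.07386349]), np.float64(0.8200764901377827)) (array([ 0.52186038, -0.32211005, -0.06680504]), np.float64(0.6456281682553859))
pb plate (array([ 0.47074996, -0.15389509, -0.02445742]), np.float64(0.3832070264799743)) grip (array([ 0.47071879, -0.15354886, -0.02384616]), np.float64(0.3821792382734349))
pa plate (array([ 0.57957269, -0.14991536,  0.13755142]), np.float64(0.4908236171315461)) grip (array([ 0.57950981, -0.14951798,  0.10291895]), np.float64(0.24571118808185546))
wb [ 0.46728993 -0.04970696  0.066     ]
wa [ 0.57396739 -0.05074373  0.066     ]
beam end [array([ 0.6957, -0.1173]), array([ 0.6956, -0.0945])]
beam mid [array([ 0.5066, -0.1138]), array([ 0.507 , -0.0918])]
beamtop [array([ 0.3731, -0.1104]), array([ 0.3735, -0.0895])]
bed (array([ 0.52399844, -0.10246994, -0.01929988]), np.float64(0.9501157592497499))
block (array([ 0.51652816,  0.11945717, -0.06215757]), np.float64(0.3206826219699404))
tray (array([0.53232058, 0.33868293, 0.1246219 ]), np.float64(1.0805619728869658))
```

Emit:
{"api": "send_rows", "payload": {"steps": [[[-0.12, 0.04, 1, 0, 0, 0], [0, 0, 1, 0, 0, 0], [0, 0, 1, 0, 0, 0], [0, 0, 0.5, 0, 0, 0], [0, 0, 0, 0, 0, 0]]], "fingers": 0.3}}

```text
clock: 3.98
tool_pos: [0.5294, -0.1012, 0.1354]
orientation: [3.141, -0.003, 3.13]
ft_force: [1.3, -0.9, -0.0]
grip_width: 0.65
```

Run:
```python
from h import *
f=grab_frame("wrist"); cv2.imwrite("pics/w3.png",f["color"][:,:,::-1]); print(observe()["tool_pos"],observe()["orientation"],observe()["grip_width"])
f=grab_frame("side"); cv2.imwrite("pics/s3.png",cv2.resize(f["color"][130:290,250:470,::-1],None,fx=3.5,fy=3.5))
```

```text
[ 0.5301079  -0.10160093  0.13655552] [ 3.14109160e+00 -9.96872273e-04  3.12925649e+00] 0.6504873278155814
```

View pics/w3.png

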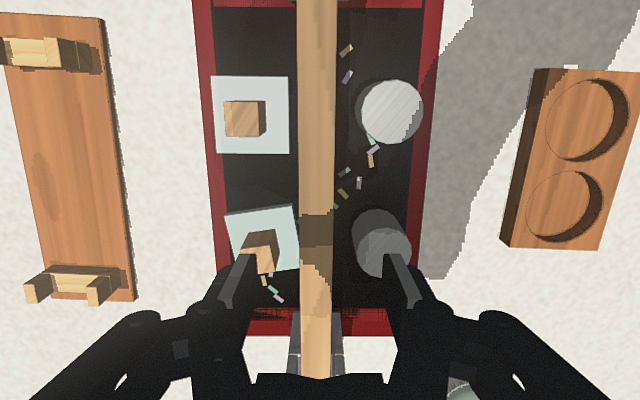

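View pics/s3.png

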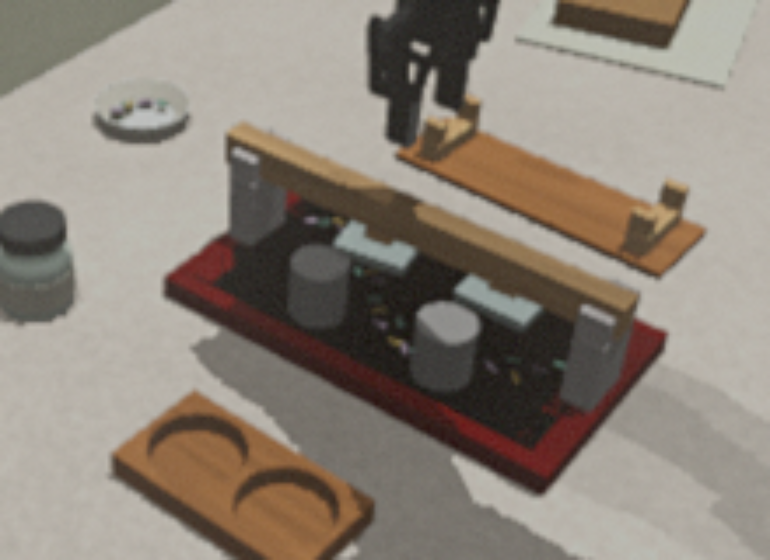

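Emit:
{"api": "send_rows", "payload": {"steps": [[[0, -0.05, 0.6, 0, 0, 0.05], [0, 0, 0.6, 0, 0, 0], [0, 0, 0.38, 0, 0, 0], [0, 0, 0, 0, 0, 0]]]}}

```text
clock: 4.58
tool_pos: [0.53, -0.1046, 0.0734]
orientation: [3.141, -0.001, 3.123]
ft_force: [-0.3, -0.4, 0.0]
grip_width: 0.643
```

Run:
```python
from h import *
o=observe();print(o["tool_pos"],o["orientation"],o["grip_width"])
f=grab_frame("side"); cv2.imwrite("pics/s4.png",cv2.resize(f["color"][130:290,250:470,::-1],None,fx=3.5,fy=3.5))
```

```text
[ 0.53001782 -0.10455334  0.0733858 ] [ 3.14145140e+00 -5.97376128e-04  3.12279447e+00] 0.6429803246699659
```

View pics/s4.png

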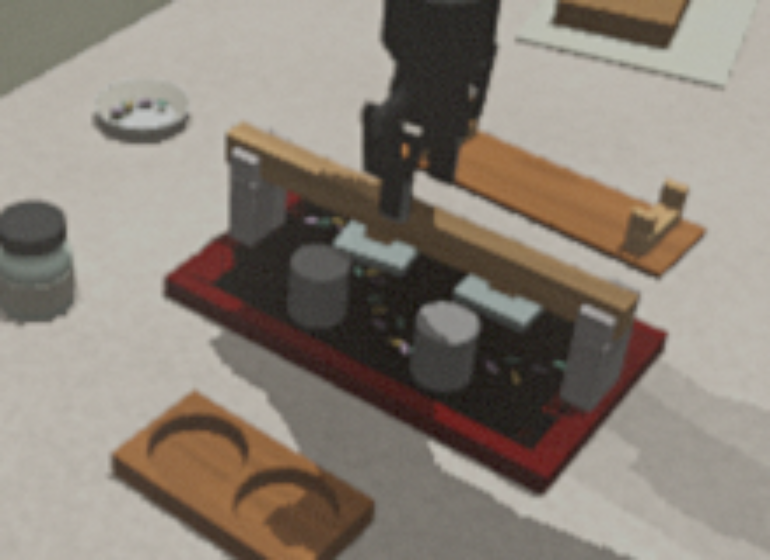

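Emit:
{"api": "send_rows", "payload": {"steps": [[[0, 0.03, 0, 0, 0, 0], [0, 0, 0, 0, 0, 0], [0, 0, 0, 0, 0, 0], [0, 0, 0, 0, 0, 0]]], "fingers": -1}}

```text
clock: 5.12
tool_pos: [0.5302, -0.1036, 0.0737]
orientation: [-3.142, 0.0, 3.123]
ft_force: [0.2, -0.3, 0.9]
grip_width: -0.0
```

Emit:
{"api": "send_rows", "payload": {"steps": [[[0, 0, 0, 0, 0, 0], [0, 0, 0, 0, 0, 0]]]}}

```text
clock: 5.38
tool_pos: [0.5301, -0.1036, 0.0735]
orientation: [-3.142, -0.0, 3.123]
ft_force: [0.7, -0.0, -0.1]
grip_width: -0.0
```

Run:
```python
from h import *
f=grab_frame("wrist"); cv2.imwrite("pics/w5.png",f["color"][:,:,::-1])
f=grab_frame("side"); cv2.imwrite("pics/s5.png",cv2.resize(f["color"][130:290,250:470,::-1],None,fx=3.5,fy=3.5))
```

```text
(no output)
```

View pics/s5.png

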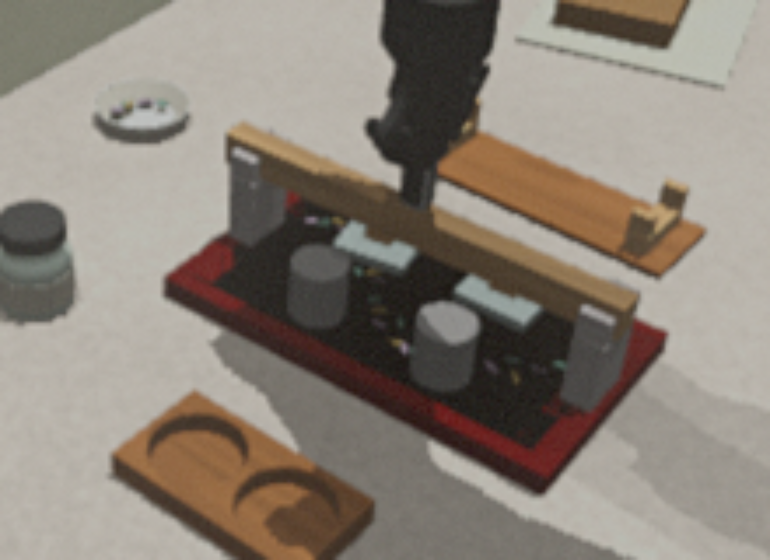

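View pics/w5.png

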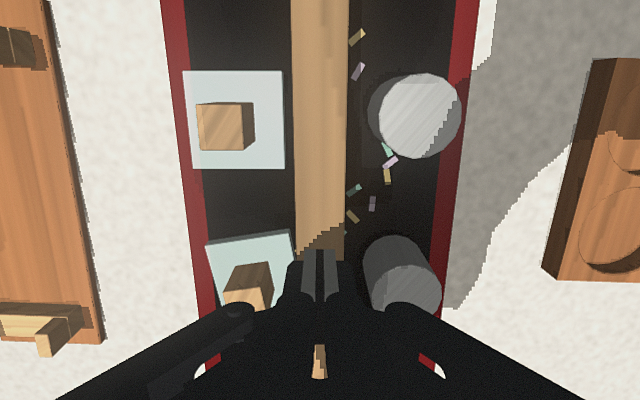

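Run:
```python
from h import *
o=observe();print(o["tool_pos"],o["orientation"],o["q"],o["clock"])
t=grab_frame("top"); cv2.imwrite("pics/t5.png",cv2.resize(t["color"][150:300,300:450,::-1],None,fx=4,fy=4))
s=grab_frame("side")
p=np.array([0.530,-.1036,0])
for z in (.0735,.09,.106,.12): 
    X=p+[0,0,z]; print(z,"side crop",(proj(s,X)[0]-[250,130])*3.5,"top crop",(proj(t,X)[0]-[300,150])*4)
w=grab_frame("wrist"); 
for z in (.0735,.09,.106,.12): print(z,"wrist",proj(w,p+[0,0,z]))
print(-w["R"].T@w["t"]-o["tool_pos"])
```

```text
[ 0.53008166 -0.10358704  0.07347132] [-3.14156992e+00 -2.20682406e-05  3.12264062e+00] [ 0.08180959  0.55893001  0.00870361  2.12871908 -0.01046853  0.4540026
  1.65044127] 5.475
0.0735 side crop [409.42550282 239.84091236] top crop [224.56316951 291.92245346]
0.09 side crop [411.70234435 221.59008832] top crop [227.08721586 290.90871631]
0.106 side crop [413.95444364 203.53759436] top crop [229.61394514 289.8939016 ]
0.12 side crop [415.96180724 187.44686538] top crop [231.89177876 288.9790513 ]
0.0735 wrist [[318.30810528 237.20728741]]
0.09 wrist [[318.21353334 250.39842027]]
0.106 wrist [[318.10419797 265.64879492]]
0.12 wrist [[317.99002052 281.57455369]]
[-0.07777317  0.0021329   0.17683075]
```

View pics/t5.png

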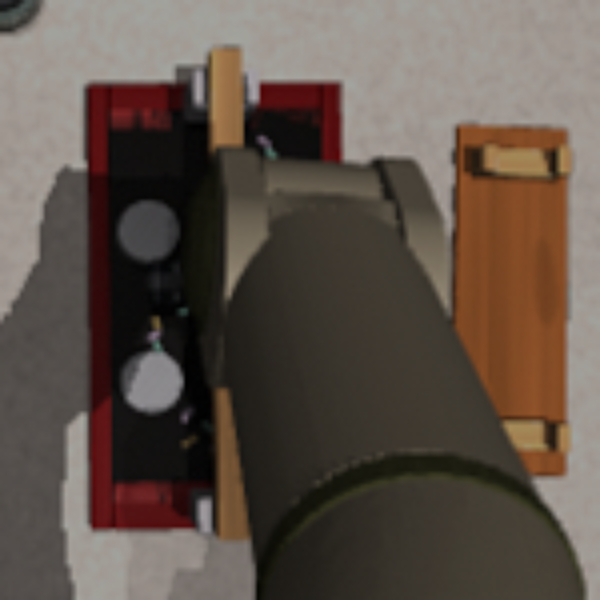

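Run:
```python
import cv2
t=cv2.imread("pics/w5.png")
cv2.imwrite("pics/w5z.png",cv2.resize(t[210:340,240:400],None,fx=4.5,fy=4.5,interpolation=cv2.INTER_CUBIC))
t=cv2.imread("pics/s5.png"); cv2.imwrite("pics/s5z.png",cv2.resize(t[90:260,320:520],None,fx=3.5,fy=3.5,interpolation=cv2.INTER_CUBIC))
```

```text
(no output)
```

View pics/w5z.png

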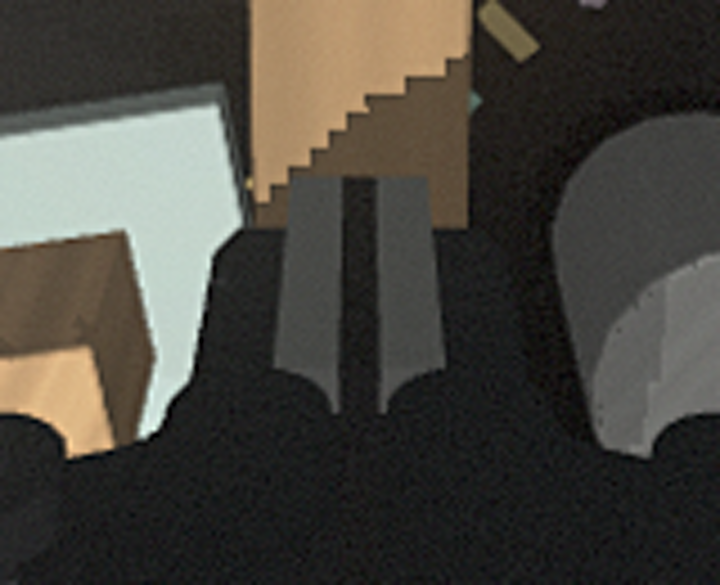

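View pics/s5z.png

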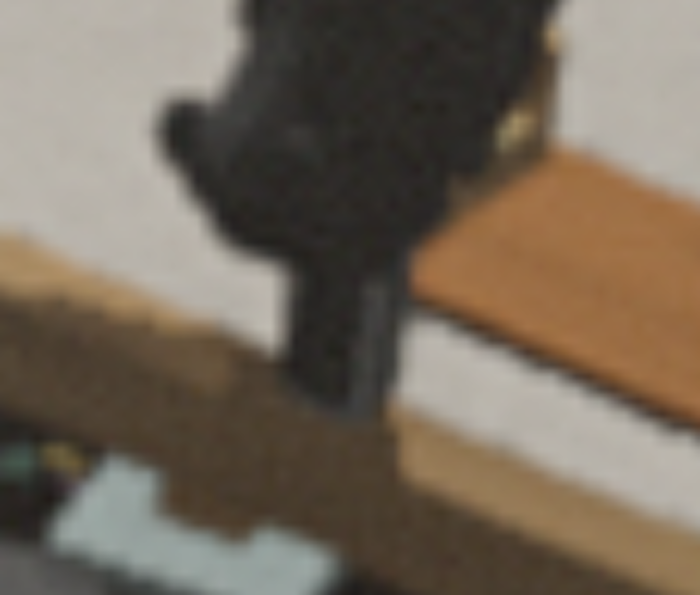

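Run:
```python
from h import *
w=grab_frame("wrist"); s=grab_frame("side");w0=dict(np.load("pics/w2.npz"))
for z in (.0735,.09,.1,.11,.12): print(z,proj(w,[[.5195,-.1036+d,z] for d in(-.01,0,.01)]).round(1).tolist())
o=observe(); print(o["ft_force"],o["tool_pos"],o["joint_efforts"])
```

```text
0.0735 [[299.5, 219.7], [317.9, 219.4], [336.3, 219.0]]
0.09 [[297.7, 231.6], [317.8, 231.2], [337.9, 230.8]]
0.1 [[296.4, 239.8], [317.7, 239.5], [339.0, 239.1]]
0.11 [[295.0, 249.2], [317.6, 248.7], [340.2, 248.3]]
0.12 [[293.4, 259.7], [317.4, 259.3], [341.5, 258.8]]
[0.03031503 0.55703978 0.9877529 ] [ 0.53008982 -0.10360128  0.07346116] [-4.71790754e-04 -6.26422191e+01  1.63764317e+00 -1.39962924e+01
  6.77192118e-03  1.71332322e-03  2.68562320e-05]
```

Emit:
{"api": "send_rows", "payload": {"steps": [[[0, 0, 0, 0, 0, 0], [0, 0, 0, 0, 0, 0], [0, 0, 0, 0, 0, 0], [0, 0, 0.25, 0, 0, 0], [0, 0, 0.25, 0, 0, 0]]], "fingers": 0.3}}

```text
clock: 6.35
tool_pos: [0.53, -0.1035, 0.0528]
orientation: [3.142, 0.0, 3.123]
ft_force: [-0.5, -0.5, 0.3]
grip_width: 0.651
```

```bash
cat >> h.py <<'E'
def snap(n,tag,c=None,s=1):
    f=grab_frame(n); im=f["color"][:,:,::-1]
    if c: im=cv2.resize(im[c[1]:c[3],c[0]:c[2]],None,fx=s,fy=s,interpolation=cv2.INTER_CUBIC)
    cv2.imwrite(f"pics/{tag}.png",im); return f
def st():
    o=observe(); print(o["clock"],o["tool_pos"].round(4),o["orientation"].round(4),o["ft_force"].round(1),round(float(o["grip_width"]),3))
E
python3 - <<'E'
from h import *
snap("side","s6",(320,140,420,220),7); snap("wrist","w6"); st()
E
```

```text
6.45 [ 0.5293 -0.1034  0.052 ] [ 3.1414e+00 -2.2000e-03  3.1227e+00] [-0.5 -0.3  0.4] 0.648
```

View pics/s6.png

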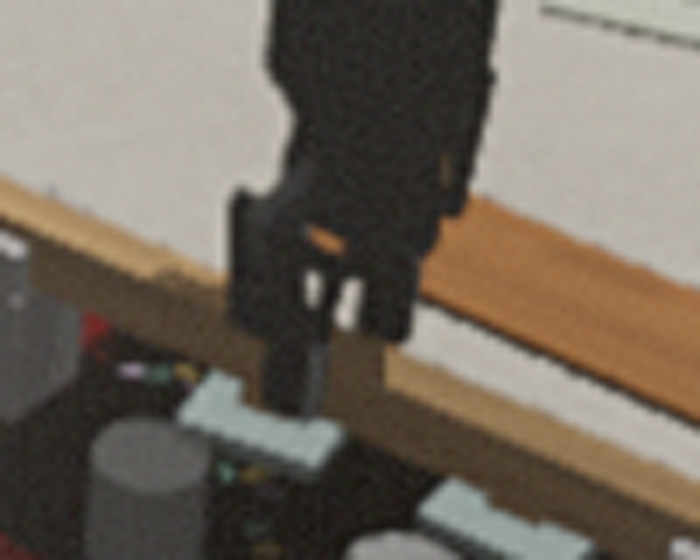

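View pics/w6.png

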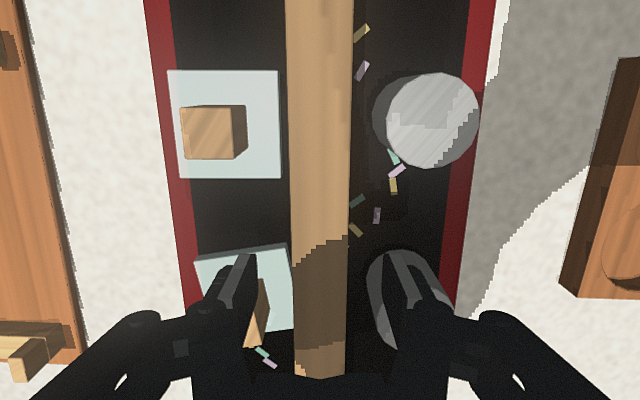

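Run:
```python
from h import *
s=grab_frame("side")
for y in (-.076,-.068):
  for z in (.07,.08,.09,.1): print(y,z,((proj(s,[.53,y,z])[0]-[320,140])*7).round(0))
```

```text
-0.076 0.07 [288. 453.]
-0.076 0.08 [290. 431.]
-0.076 0.09 [293. 409.]
-0.076 0.1 [295. 386.]
-0.068 0.07 [276. 464.]
-0.068 0.08 [278. 442.]
-0.068 0.09 [281. 419.]
-0.068 0.1 [283. 397.]
```

Emit:
{"api": "send_rows", "payload": {"steps": [[[0, 0, 0.25, 0, 0, 0], [0, 0, 0.02, 0, 0, 0], [0, 0, 0, 0, 0, 0]]]}}

```text
clock: 6.88
tool_pos: [0.53, -0.1036, 0.0426]
orientation: [-3.142, -0.0, 3.123]
ft_force: [-0.2, -0.5, 0.4]
grip_width: 0.648
```

Emit:
{"api": "send_rows", "payload": {"steps": [[[0, 0, 0, 0, 0, 0], [0, 0, 0, 0, 0, 0], [0, 0, 0, 0, 0, 0], [0, 0, 0, 0, 0, 0], [0, 0, 0, 0, 0, 0]]], "fingers": -1}}

```text
clock: 7.5
tool_pos: [0.5303, -0.1036, 0.0431]
orientation: [-3.142, 0.001, 3.123]
ft_force: [-1.0, 0.0, 6.1]
grip_width: 0.25
```

Run:
```python
from h import *
snap("side","s7",(320,140,420,220),7); st()
```

```text
7.55 [ 0.5302 -0.1036  0.0431] [-3.1415e+00  5.0000e-04  3.1226e+00] [-1.4  0.4  5.8] 0.249
```

View pics/s7.png

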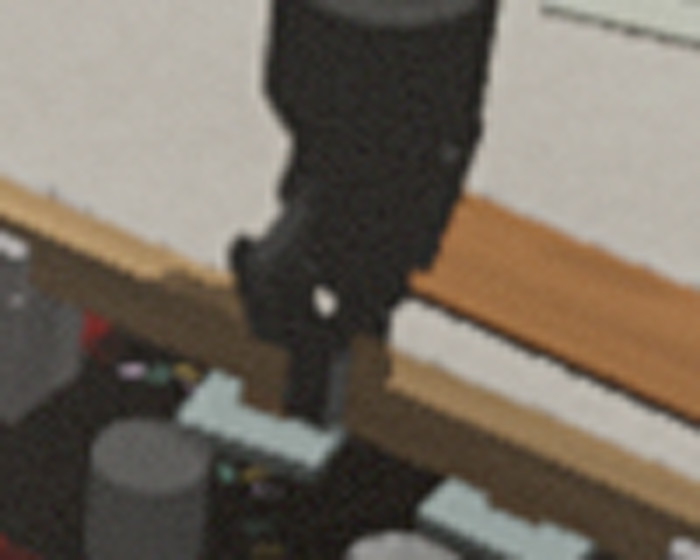

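Emit:
{"api": "send_rows", "payload": {"steps": [[[0, 0, -0.15, 0, 0, 0], [0, 0, -0.25, 0, 0, 0], [0, 0, -0.3, 0, 0, 0], [0, 0, -0.3, 0, 0, 0], [0, 0, -0.4, 0, 0, 0]]]}}

```text
clock: 8.18
tool_pos: [0.53, -0.1036, 0.0997]
orientation: [-3.142, -0.0, 3.123]
ft_force: [0.8, 0.1, -2.0]
grip_width: 0.246
```

Run:
```python
from h import *
snap("side","s8",(280,100,480,240),4); st()
```

```text
8.225 [ 0.531  -0.1038  0.1016] [-3.1413e+00  2.6000e-03  3.1224e+00] [ 0.8 -0.4  1.8] 0.248
```

View pics/s8.png

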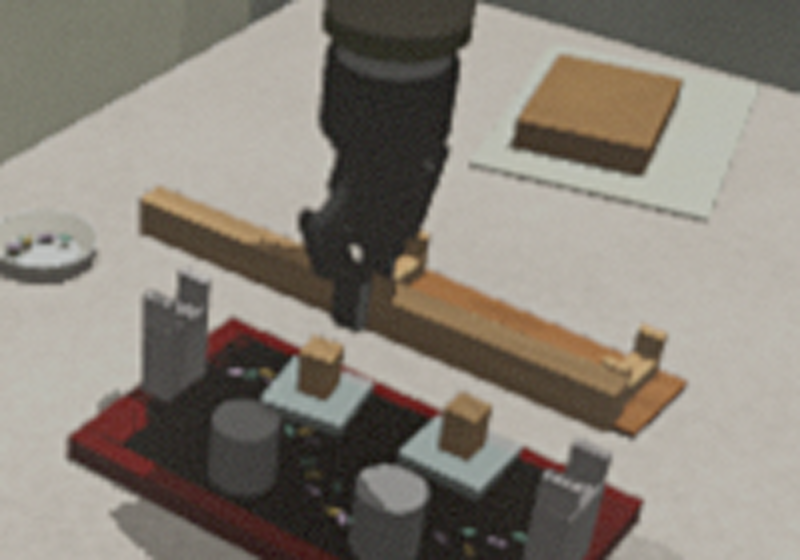

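Emit:
{"api": "send_rows", "payload": {"steps": [[[0, -0.5, -0.1, 0, 0, 0], [0, -0.9, 0, 0, 0, 0.1], [0.04, -1, 0, 0, 0, 0.15], [0.04, -1, 0, 0, 0, 0.15], [0, -1, 0, 0, 0, 0.06]]]}}

```text
clock: 8.85
tool_pos: [0.5203, -0.2806, 0.1031]
orientation: [-3.141, 0.0, 3.074]
ft_force: [0.1, 0.2, -1.5]
grip_width: 0.25
```

Emit:
{"api": "send_rows", "payload": {"steps": [[[0, -0.6, 0, 0, 0, 0], [0, -0.4, 0, 0, 0, 0], [0, 0, 0, 0, 0, 0], [0, 0, 0, 0, 0, 0]]]}}

```text
clock: 9.35
tool_pos: [0.518, -0.3178, 0.1027]
orientation: [3.141, -0.0, 3.076]
ft_force: [-0.4, -0.3, -1.7]
grip_width: 0.249
```

Run:
```python
from h import *
f=snap("wrist","w9");np.savez("pics/w9.npz",**f);f=snap("top","t9",(390,150,470,300),4);snap("side","s9",(280,100,480,240),4);np.savez("pics/t9.npz",**f); st()
```

```text
9.5 [ 0.5181 -0.3179  0.1027] [ 3.1411 -0.      3.0761] [-0.5  0.5 -1. ] 0.248
```

View pics/w9.png

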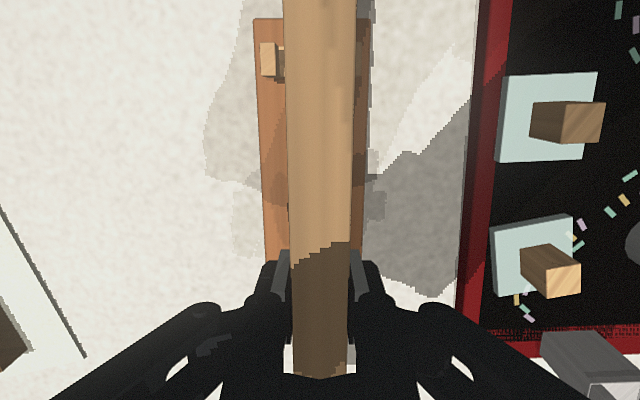

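View pics/t9.png

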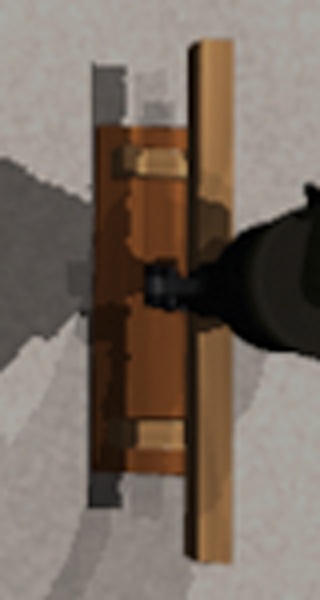

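View pics/s9.png

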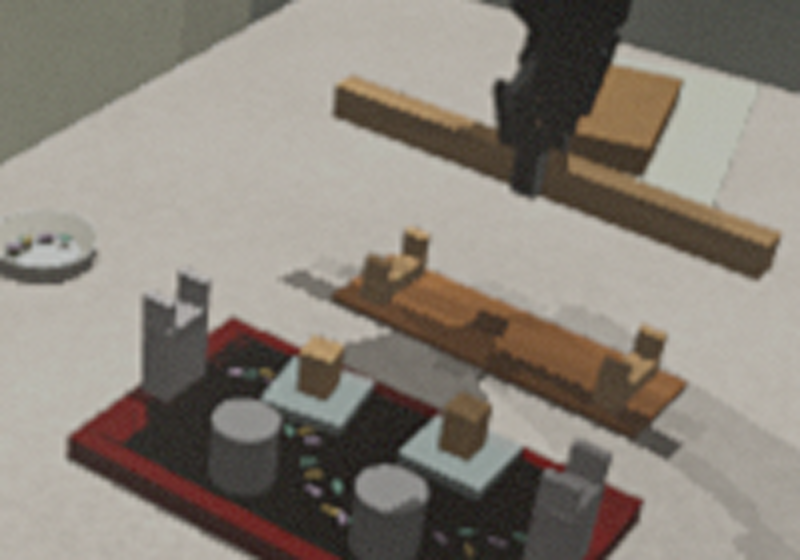

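Emit:
{"api": "send_rows", "payload": {"steps": [[[-0.13, -0.11, 0.5, 0, 0, 0], [0, 0, 0.6, 0, 0, 0], [0, 0, 0.6, 0, 0, 0], [0, 0, 0.3, 0, 0, 0], [0, 0, 0, 0, 0, 0]]]}}

```text
clock: 10.12
tool_pos: [0.5222, -0.3235, 0.0214]
orientation: [3.141, -0.002, 3.075]
ft_force: [0.1, -0.8, -1.0]
grip_width: 0.246
```

Run:
```python
from h import *
f=snap("wrist","w10");np.savez("pics/w10.npz",**f);f=snap("top","t10",(390,150,470,300),4);snap("side","s10",(330,100,480,230),5);np.savez("pics/t10.npz",**f); st()
```

```text
10.275 [ 0.5231 -0.3242  0.0233] [-3.1411e+00  1.0000e-03  3.0743e+00] [ 0.6  0.8 -0.3] 0.248
```

View pics/w10.png

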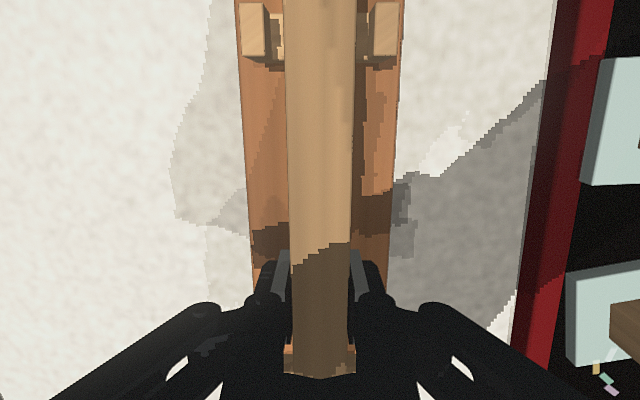

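View pics/t10.png

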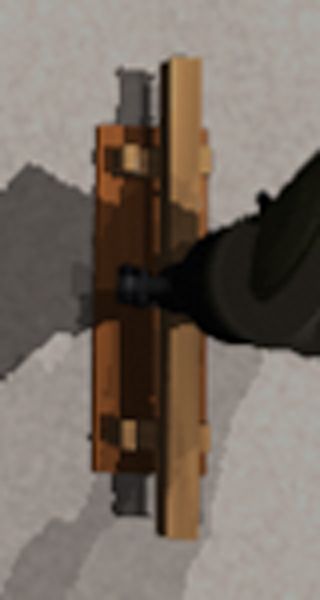

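View pics/s10.png

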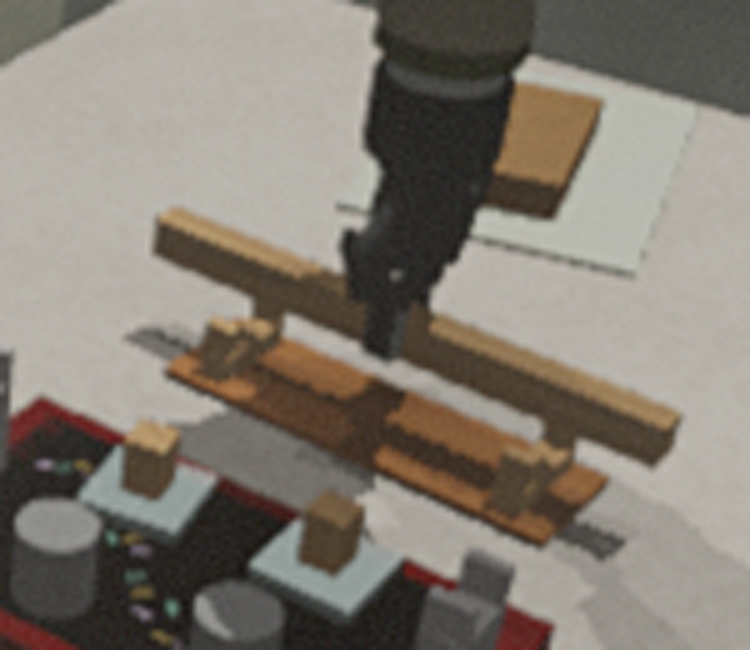

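Emit:
{"api": "send_rows", "payload": {"steps": [[[0, 0, 0.25, 0, 0, 0], [0, 0, 0.25, 0, 0, 0], [0, 0, 0.18, 0, 0, 0], [0, 0, 0, 0, 0, 0]]]}}

```text
clock: 10.78
tool_pos: [0.5222, -0.3237, -0.0054]
orientation: [3.141, -0.001, 3.075]
ft_force: [-0.2, 0.0, -0.5]
grip_width: 0.249
```

Emit:
{"api": "send_rows", "payload": {"steps": [[[0, 0, 0.08, 0, 0, 0], [0, 0, 0.06, 0, 0, 0], [0, 0, 0, 0, 0, 0]]]}}

```text
clock: 11.15
tool_pos: [0.5228, -0.324, -0.0099]
orientation: [-3.141, 0.0, 3.074]
ft_force: [0.2, 1.0, 0.4]
grip_width: 0.249
```

Run:
```python
from h import *
snap("side","s11",(330,100,480,230),5); st()
```

```text
11.2 [ 0.5227 -0.324  -0.0099] [-3.1414e+00  3.0000e-04  3.0745e+00] [-0.2  0.7  3. ] 0.245
```

View pics/s11.png

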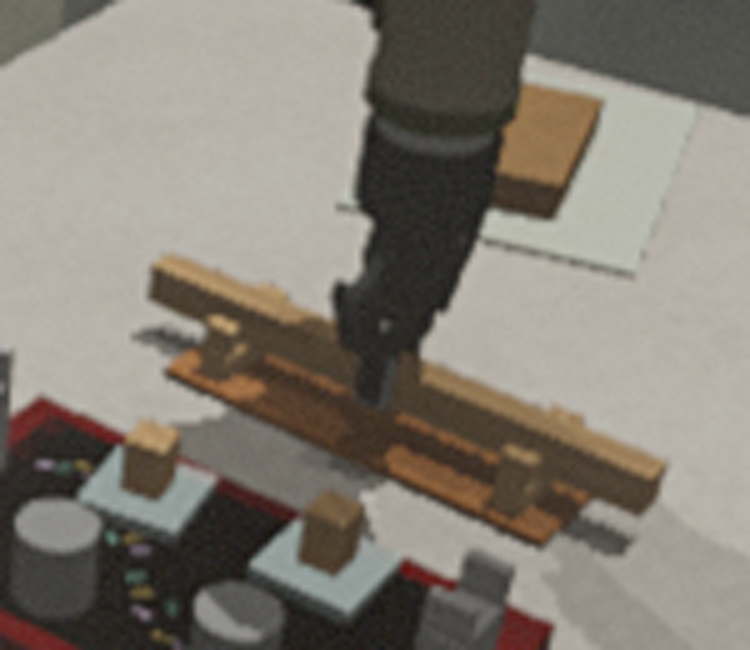

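Emit:
{"api": "send_rows", "payload": {"steps": [[[0, 0, 0.03, 0, 0, 0], [0, 0, 0, 0, 0, 0], [0, 0, 0, 0, 0, 0]]]}}

```text
clock: 11.58
tool_pos: [0.5228, -0.3241, -0.0099]
orientation: [-3.141, 0.001, 3.074]
ft_force: [-2.7, 2.8, 15.9]
grip_width: 0.244
```

Emit:
{"api": "send_rows", "payload": {"steps": [[[0, 0, 0, 0, 0, 0], [0, 0, 0, 0, 0, 0], [0, 0, 0, 0, 0, 0], [0, 0, -0.2, 0, 0, 0], [0, 0, -0.6, 0, 0, 0]]], "fingers": 0.3}}

```text
clock: 12.2
tool_pos: [0.5219, -0.3235, 0.0204]
orientation: [3.141, -0.002, 3.075]
ft_force: [-0.4, -0.2, 0.3]
grip_width: 0.654
```

Emit:
{"api": "send_rows", "payload": {"steps": [[[0, 0, -1, 0, 0, 0], [0, 0, -1, 0, 0, 0], [0, 0, -1, 0, 0, 0], [0, 0, 0, 0, 0, 0], [0, 0, 0, 0, 0, 0]]], "fingers": 1}}

```text
clock: 12.82
tool_pos: [0.5224, -0.3238, 0.1408]
orientation: [-3.142, 0.0, 3.075]
ft_force: [0.4, -0.5, 0.1]
grip_width: 0.999
```

Run:
```python
from h import *
f=snap("wrist","w12");np.savez("pics/w12.npz",**f);f=snap("side","s12",(250,100,470,270),3.5); st()
```

```text
12.925 [ 0.522  -0.3236  0.1398] [ 3.1409e+00 -1.6000e-03  3.0746e+00] [ 0.9  0.4 -0.1] 1.004
```

View pics/w12.png

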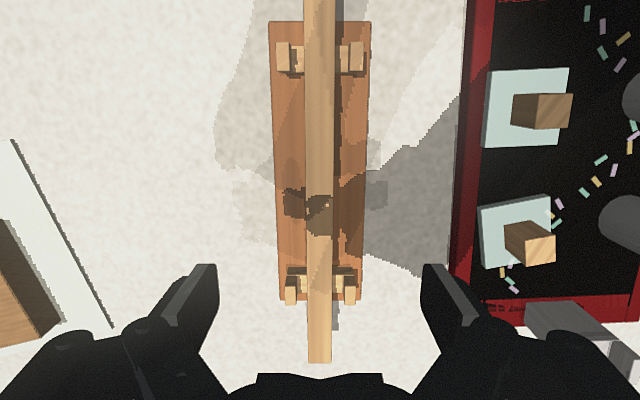

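View pics/s12.png

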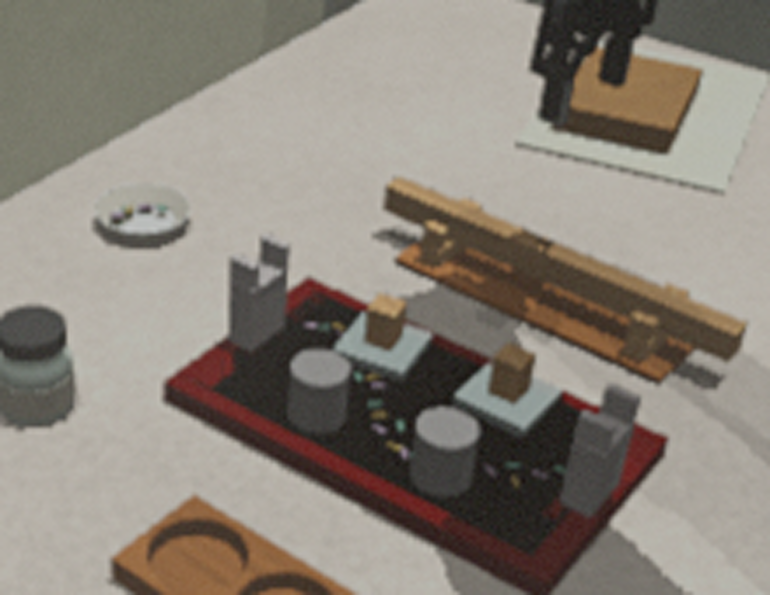

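```bash
cat >> h.py <<'E'
from scipy.spatial.transform import Rotation as Ro
def go(x,y,z,yaw=None):
    o=observe(); Rm=Ro.from_euler("xyz",o["orientation"]).as_matrix()
    d=np.array([x,y,z])-o["tool_pos"]
    print("shift units",(Rm.T@d/.04).round(3), "" if yaw is None else ("turn z units",round(-np.degrees((yaw-o["orientation"][2]+np.pi)%(2*np.pi)-np.pi)/6,3)))
E
python3 -c "
from h import *
go(.575,-.0506,.14,3.0746)"
```

```text
shift units [-8.650e-01  6.897e+00 -3.000e-03] ('turn z units', np.float64(-0.0))
```

Emit:
{"api": "send_rows", "payload": {"steps": [[[-0.12, 1, 0, 0, 0, 0], [-0.12, 1, 0, 0, 0, 0], [-0.12, 1, 0, 0, 0, 0], [-0.12, 1, 0, 0, 0, 0], [-0.12, 1, 0, 0, 0, 0]]]}}

```text
clock: 13.55
tool_pos: [0.5595, -0.1247, 0.1395]
orientation: [3.141, -0.002, 3.074]
ft_force: [-0.2, -0.1, 0.3]
grip_width: 0.999
```

Emit:
{"api": "send_rows", "payload": {"steps": [[[-0.12, 1, 0, 0, 0, 0], [-0.12, 0.7, 0, 0, 0, 0], [-0.02, 0.2, 0.3, 0, 0, 0], [0, 0, 0.3, 0, 0, 0], [0, 0, 0, 0, 0, 0]]]}}

```text
clock: 14.18
tool_pos: [0.5741, -0.0525, 0.115]
orientation: [-3.141, -0.003, 3.073]
ft_force: [0.3, -1.0, 0.2]
grip_width: 0.999
```

Run:
```python
from h import *
f=snap("wrist","w13");np.savez("pics/w13.npz",**f);st();go(.575,-.0506,.009)
```

```text
14.225 [ 0.5746 -0.0525  0.1157] [-3.1408e+00 -2.1000e-03  3.0724e+00] [ 0.2 -0.6  0. ] 1.0
shift units [-0.013  0.051  2.667]
```

View pics/w13.png

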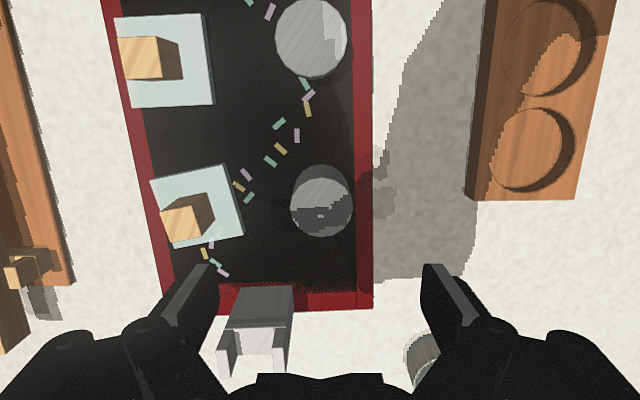

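Emit:
{"api": "send_rows", "payload": {"steps": [[[0, 0.04, 0.8, 0, 0, 0], [0, 0, 0.8, 0, 0, 0], [0, 0, 0.6, 0, 0, 0], [0, 0, 0.3, 0, 0, 0], [0, 0, 0.1, 0, 0, 0]]]}}

```text
clock: 14.85
tool_pos: [0.5755, -0.05, 0.0125]
orientation: [-3.141, -0.0, 3.073]
ft_force: [-0.3, -0.2, -0.6]
grip_width: 1.001
```

Run:
```python
from h import *
f=snap("wrist","w14");f=snap("side","s14",(310,120,430,260),4.2);st();go(.575,-.0506,.009)
```

```text
14.95 [ 0.5758 -0.0497  0.013 ] [-3.1415e+00  4.0000e-04  3.0740e+00] [ 0.2  0.4 -0.1] 0.999
shift units [ 0.018 -0.024  0.1  ]
```

View pics/s14.png

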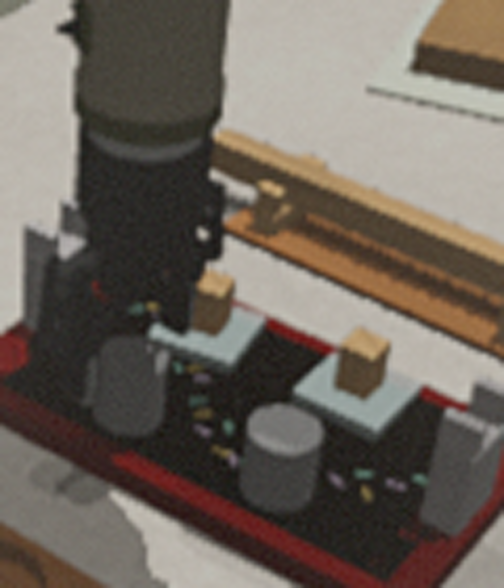

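View pics/w14.png

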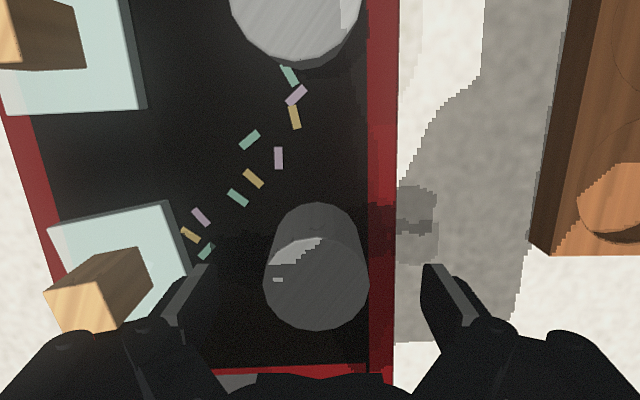

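Emit:
{"api": "send_rows", "payload": {"steps": [[[0, -0.02, 0.08, 0, 0, 0], [0, 0, 0, 0, 0, 0], [0, 0, 0, 0, 0, 0], [0, 0, 0, 0, 0, 0], [0, 0, 0, 0, 0, 0]]], "fingers": -1}}

```text
clock: 15.58
tool_pos: [0.5758, -0.0504, 0.0104]
orientation: [-3.141, 0.001, 3.074]
ft_force: [-1.8, -0.6, 7.1]
grip_width: 0.49
```

Run:
```python
from h import *
f=snap("wrist","w15");f=snap("side","s15",(310,120,430,260),4.2);st()
```

```text
15.675 [ 0.5758 -0.0504  0.0104] [-3.1414e+00  1.0000e-03  3.0742e+00] [-0.6 -0.3  7. ] 0.493
```

View pics/s15.png

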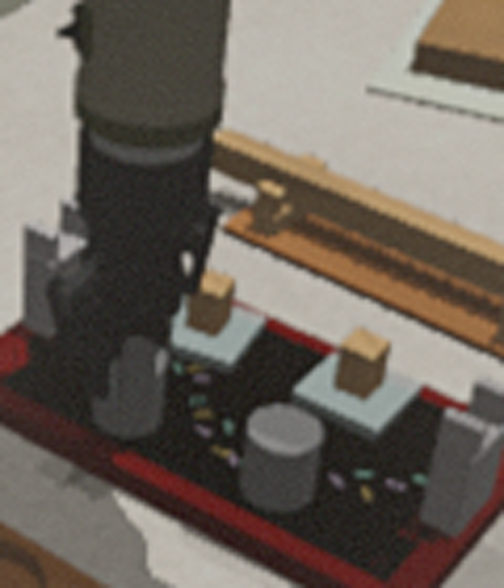

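View pics/w15.png

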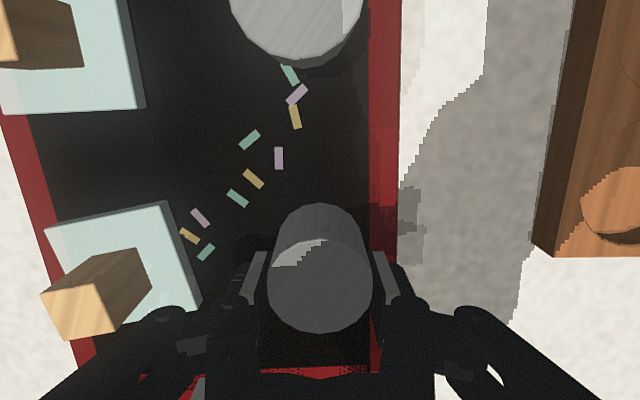

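Emit:
{"api": "send_rows", "payload": {"steps": [[[0, 0, -0.15, 0, 0, 0], [0, 0, -0.35, 0, 0, 0], [0, 0, -0.4, 0, 0, 0], [0, 0, -0.4, 0, 0, 0], [0, 0, 0, 0, 0, 0]]]}}

```text
clock: 16.3
tool_pos: [0.5765, -0.0502, 0.0633]
orientation: [3.141, 0.003, 3.074]
ft_force: [-1.6, 0.7, -4.4]
grip_width: 0.489
```

Run:
```python
from h import *
s=snap("side","s16",(280,100,430,260),4)
for z in (.03,.035,.04,.045,.05): print(z,((proj(s,[[.5758,-.028,z],[.5758,-.016,z]])-[310,120])*4.2).round(0).tolist())
st(); go(.5552,.1158,.062,3.0746)
```

```text
0.03 [[103.0, 417.0], [91.0, 427.0]]
0.035 [[103.0, 410.0], [92.0, 420.0]]
0.04 [[104.0, 404.0], [92.0, 414.0]]
0.045 [[104.0, 397.0], [93.0, 407.0]]
0.05 [[104.0, 391.0], [93.0, 401.0]]
16.35 [ 0.576  -0.0501  0.0624] [3.1415e+00 1.8000e-03 3.0744e+00] [-0.4  0.3 -5. ] 0.491
shift units [0.798 4.103 0.01 ] ('turn z units', np.float64(-0.002))
```

View pics/s16.png

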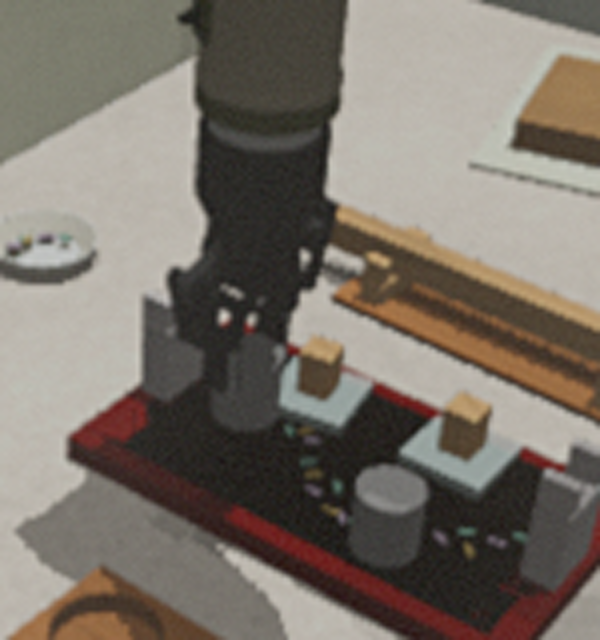

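Emit:
{"api": "send_rows", "payload": {"steps": [[[0.16, 0.6, 0, 0, 0, 0], [0.16, 0.9, 0, 0, 0, 0], [0.16, 0.9, 0, 0, 0, 0], [0.16, 0.9, 0, 0, 0, 0], [0.16, 0.6, 0, 0, 0, 0]]]}}

```text
clock: 16.98
tool_pos: [0.5535, 0.1098, 0.0609]
orientation: [3.141, -0.001, 3.076]
ft_force: [-0.5, -0.2, -4.6]
grip_width: 0.489
```

Emit:
{"api": "send_rows", "payload": {"steps": [[[0, 0.2, 0, 0, 0, 0], [0, 0, 0, 0, 0, 0], [0, 0, 0, 0, 0, 0]]]}}

```text
clock: 17.35
tool_pos: [0.5547, 0.1142, 0.0614]
orientation: [-3.141, -0.0, 3.073]
ft_force: [-0.0, -1.2, -4.9]
grip_width: 0.49
```

Run:
```python
from h import *
s=snap("side","s17",(260,180,400,300),5);f=snap("wrist","w17");np.savez("pics/w17.npz",**f);snap("top","t17",(240,160,360,290),4.5)
st(); go(.5552,.1158,-.0055,3.0746)
```

```text
17.5 [0.5548 0.1145 0.0615] [-3.1412e+00  1.0000e-04  3.0728e+00] [ 0.2 -0.4 -5.9] 0.488
shift units [-0.009  0.034  1.675] ('turn z units', np.float64(-0.017))
```

View pics/s17.png

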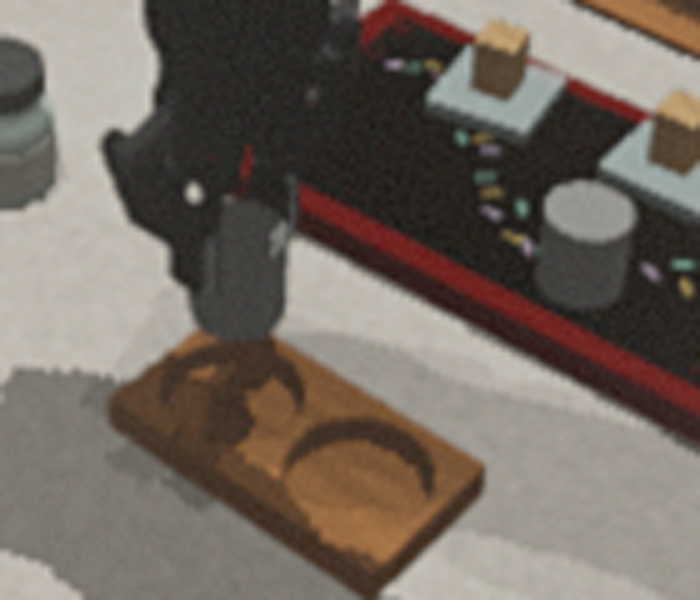

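View pics/w17.png

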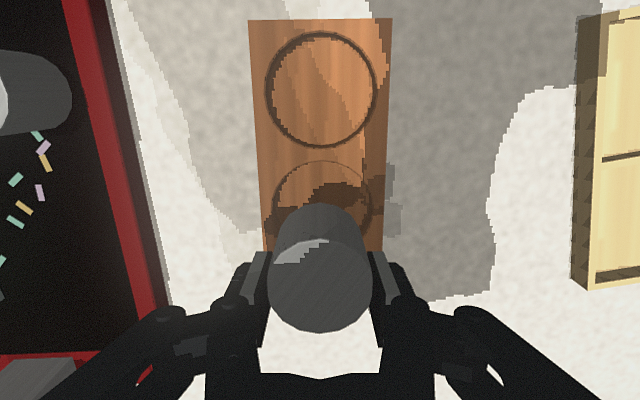

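View pics/t17.png

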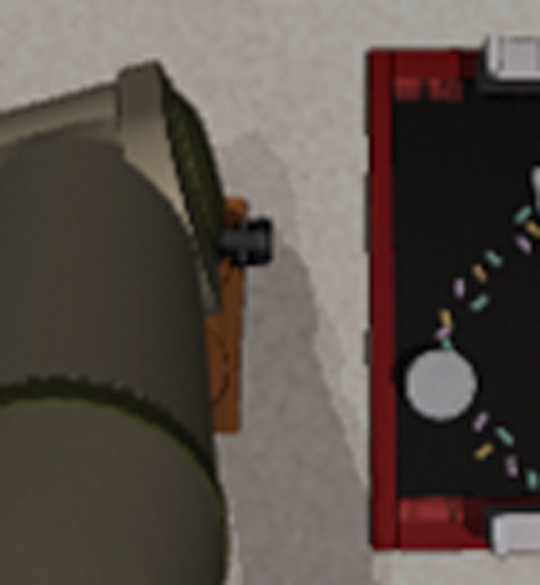

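Run:
```python
from h import *
w=dict(np.load("pics/w17.npz"))
print(ray(w,(320.5,89.5),.02),ray(w,(249,20),.02),ray(w,(393,18),.02))
```

```text
[0.47733802 0.12079366 0.02      ] [0.43720358 0.08310924 0.02      ] [0.44189505 0.16420149 0.02      ]
```

Emit:
{"api": "send_rows", "payload": {"steps": [[[0, 0.04, 0.4, 0, 0, 0], [0, 0, 0.5, 0, 0, 0], [0, 0, 0.4, 0, 0, 0], [0, 0, 0.2, 0, 0, 0], [0, 0, 0, 0, 0, 0]]]}}

```text
clock: 18.12
tool_pos: [0.5544, 0.1171, 0.0008]
orientation: [-3.141, -0.001, 3.074]
ft_force: [0.2, -0.0, -4.7]
grip_width: 0.494
```

Run:
```python
from h import *
s=snap("side","s18",(260,180,400,300),5);f=snap("wrist","w18")
st(); go(.555,.116,-.0055,3.0746)
```

```text
18.225 [0.555  0.1173 0.0017] [3.1415e+00 4.0000e-04 3.0744e+00] [ 0.2  0.2 -4.9] 0.49
shift units [-0.003 -0.032  0.18 ] ('turn z units', np.float64(-0.002))
```

View pics/s18.png

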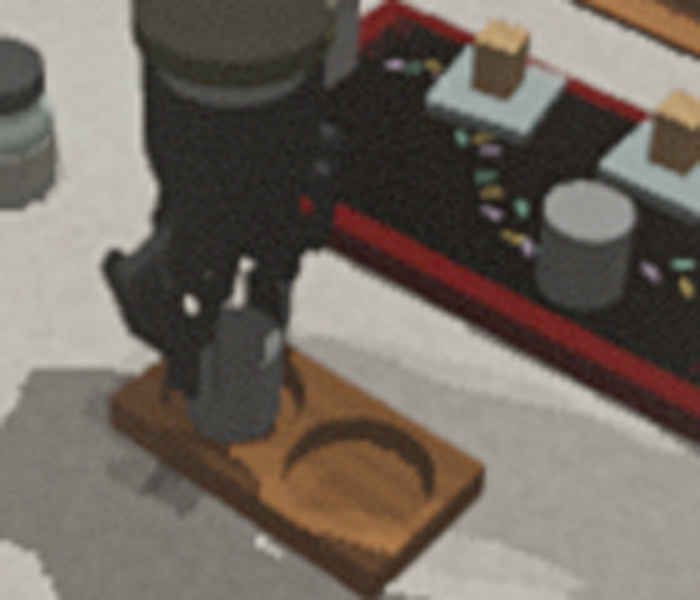

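View pics/w18.png

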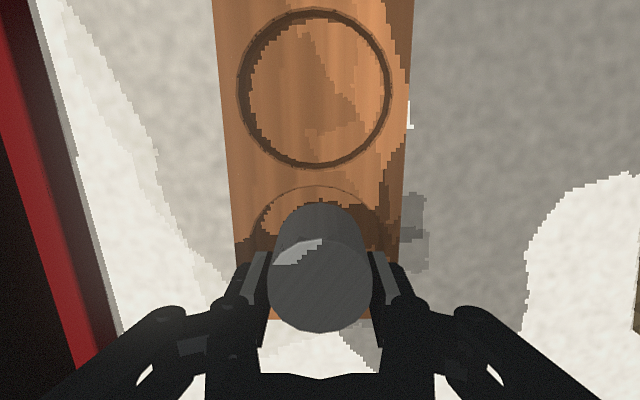

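Emit:
{"api": "send_rows", "payload": {"steps": [[[0, -0.04, 0.1, 0, 0, 0], [0, 0, 0.06, 0, 0, 0], [0, 0, 0, 0, 0, 0]]]}}

```text
clock: 18.6
tool_pos: [0.5546, 0.1156, -0.0049]
orientation: [-3.142, 0.0, 3.074]
ft_force: [-0.2, -0.1, -4.7]
grip_width: 0.494
```

Emit:
{"api": "send_rows", "payload": {"steps": [[[0, 0, 0.03, 0, 0, 0], [0, 0, 0.03, 0, 0, 0], [0, 0, 0, 0, 0, 0]]]}}

```text
clock: 18.98
tool_pos: [0.5548, 0.1157, -0.0056]
orientation: [3.141, 0.001, 3.074]
ft_force: [-3.8, -0.7, 17.4]
grip_width: 0.49
```

Emit:
{"api": "send_rows", "payload": {"steps": [[[0, 0, -0.02, 0, 0, 0], [0, 0, 0, 0, 0, 0], [0, 0, 0, 0, 0, 0], [0, 0, 0, 0, 0, 0], [0, 0, -0.3, 0, 0, 0]]], "fingers": 0.7}}

```text
clock: 19.6
tool_pos: [0.554, 0.1155, 0.0052]
orientation: [-3.141, -0.002, 3.074]
ft_force: [-0.2, -0.1, -0.4]
grip_width: 0.845
```

Emit:
{"api": "send_rows", "payload": {"steps": [[[0, 0, -0.8, 0, 0, 0], [0, 0, -1, 0, 0, 0], [0, 0, -1, 0, 0, 0], [0, 0, 0, 0, 0, 0]]], "fingers": 1}}

```text
clock: 20.1
tool_pos: [0.5565, 0.1161, 0.1212]
orientation: [3.139, 0.006, 3.074]
ft_force: [0.1, -0.4, -0.5]
grip_width: 0.997
```

Run:
```python
from h import *
s=snap("side","s19",(260,180,400,300),5);f=snap("wrist","w19");np.savez("pics/w19.npz",**f)
st(); go(.4687,-.0496,.115,3.0746)
```

```text
20.2 [0.5547 0.1158 0.1183] [3.1411e+00 1.2000e-03 3.0745e+00] [-0.1 -0.5  0.3] 1.004
shift units [ 1.867 -4.269  0.077] ('turn z units', np.float64(-0.001))
```

View pics/s19.png

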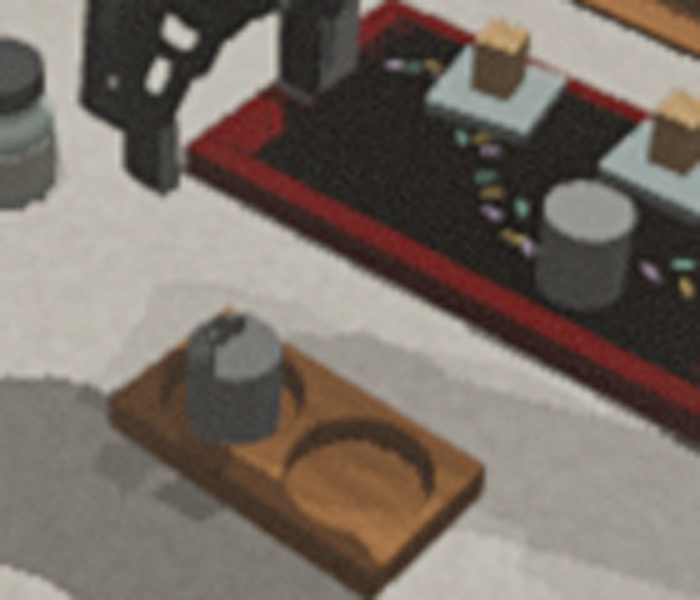

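View pics/w19.png

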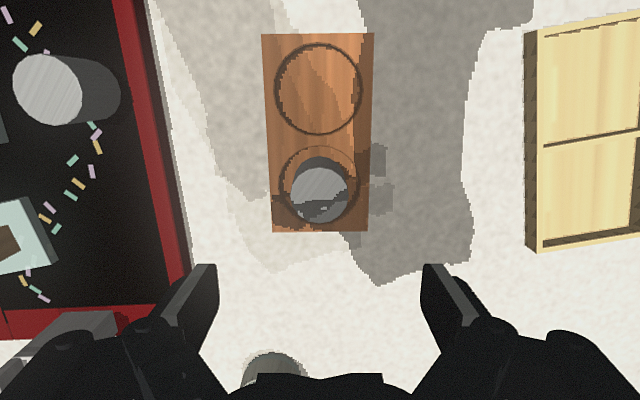

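Emit:
{"api": "send_rows", "payload": {"steps": [[[0.4, -0.9, 0, 0, 0, 0], [0.4, -0.9, 0, 0, 0, 0], [0.4, -0.9, 0, 0, 0, 0], [0.4, -0.9, 0, 0, 0, 0], [0.27, -0.67, 0, 0, 0, 0]]]}}

```text
clock: 20.82
tool_pos: [0.4666, -0.0511, 0.1166]
orientation: [-3.141, -0.003, 3.074]
ft_force: [0.2, 0.1, 1.1]
grip_width: 0.995
```

Emit:
{"api": "send_rows", "payload": {"steps": [[[0, 0, 0.6, 0, 0, 0], [0, 0, 0.8, 0, 0, 0], [0, 0, 0.3, 0, 0, 0], [0, 0, 0, 0, 0, 0]]]}}

```text
clock: 21.32
tool_pos: [0.4676, -0.0496, 0.0486]
orientation: [-3.141, -0.003, 3.075]
ft_force: [1.2, 0.4, -0.5]
grip_width: 1.0
```

Run:
```python
from h import *
f=snap("wrist","w20")
st(); go(.4687,-.0496,.0102,3.0746); print(proj(f,[.4687,-.0496,.066]))
```

```text
21.375 [ 0.4682 -0.0497  0.0493] [-3.1415e+00 -1.3000e-03  3.0745e+00] [ 0.  -0.3  0.2] 0.998
shift units [-0.015  0.002  0.978] ('turn z units', np.float64(-0.001))
[[318.48581431 253.17305599]]
```

View pics/w20.png

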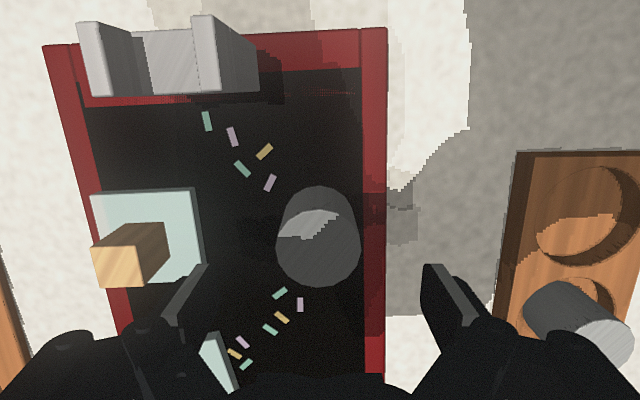

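Emit:
{"api": "send_rows", "payload": {"steps": [[[0, 0, 0.5, 0, 0, 0], [0, 0, 0.4, 0, 0, 0], [0, 0, 0.07, 0, 0, 0], [0, 0, 0, 0, 0, 0]]]}}

```text
clock: 21.88
tool_pos: [0.4688, -0.0497, 0.0113]
orientation: [-3.142, 0.001, 3.074]
ft_force: [0.4, -0.8, 0.4]
grip_width: 0.998
```

Emit:
{"api": "send_rows", "payload": {"steps": [[[0, 0, 0, 0, 0, 0], [0, 0, 0, 0, 0, 0], [0, 0, 0, 0, 0, 0], [0, 0, 0, 0, 0, 0]]], "fingers": -1}}

```text
clock: 22.38
tool_pos: [0.4688, -0.05, 0.0116]
orientation: [-3.141, 0.001, 3.074]
ft_force: [-1.9, -0.5, 12.4]
grip_width: 0.492
```

Emit:
{"api": "send_rows", "payload": {"steps": [[[0, 0, -0.15, 0, 0, 0], [0, 0, -0.35, 0, 0, 0], [0, 0, -0.4, 0, 0, 0], [0, 0, -0.4, 0, 0, 0], [0, 0, 0, 0, 0, 0]]]}}

```text
clock: 23.0
tool_pos: [0.4691, -0.0497, 0.064]
orientation: [3.141, 0.002, 3.074]
ft_force: [-0.2, 0.5, -7.2]
grip_width: 0.489
```

Run:
```python
from h import *
s=snap("side","s21",(260,120,430,290),3.5)
st(); go(.479,.1195,.062,3.0746)
```

```text
23.05 [ 0.4688 -0.0497  0.0633] [3.1415e+00 1.3000e-03 3.0745e+00] [-1.5 -0.  -6.8] 0.488
shift units [0.028 4.237 0.033] ('turn z units', np.float64(-0.001))
```

View pics/s21.png

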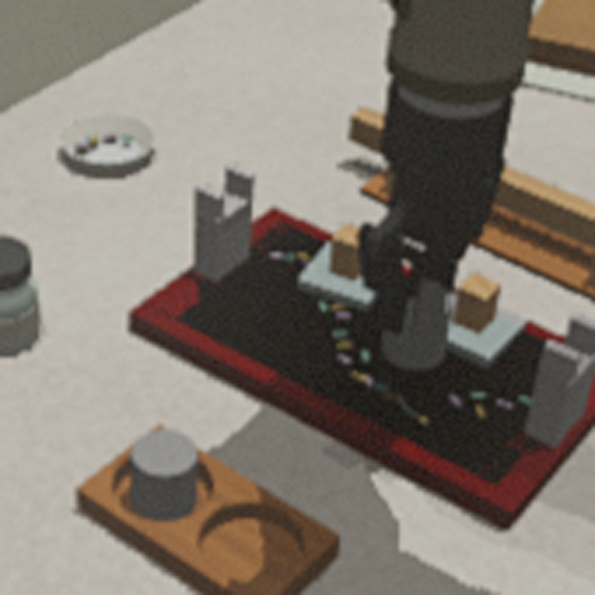

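Emit:
{"api": "send_rows", "payload": {"steps": [[[0, 0.6, 0, 0, 0, 0], [0, 1, 0, 0, 0, 0], [0, 1, 0, 0, 0, 0], [0, 1, 0, 0, 0, 0], [0.03, 0.64, 0, 0, 0, 0]]]}}

```text
clock: 23.68
tool_pos: [0.4783, 0.1217, 0.062]
orientation: [3.142, -0.001, 3.077]
ft_force: [-0.1, -0.2, -6.2]
grip_width: 0.49
```

Emit:
{"api": "send_rows", "payload": {"steps": [[[0, 0, 0.3, 0, 0, 0], [0, 0, 0.5, 0, 0, 0], [0, 0, 0.5, 0, 0, 0], [0, 0, 0.15, 0, 0, 0], [0, 0, 0, 0, 0, 0]]]}}

```text
clock: 24.3
tool_pos: [0.4783, 0.1188, 0.0042]
orientation: [-3.141, -0.001, 3.074]
ft_force: [0.3, -0.3, -5.7]
grip_width: 0.488
```

Run:
```python
from h import *
s=snap("side","s22",(260,180,400,300),5);f=snap("wrist","w22")
st(); go(.479,.1200,-.0046,3.0746)
```

```text
24.4 [0.4789 0.1193 0.005 ] [-3.1416e+00  3.0000e-04  3.0739e+00] [ 0.4  0.2 -5.8] 0.489
shift units [-0.002  0.019  0.24 ] ('turn z units', np.float64(-0.006))
```

View pics/s22.png

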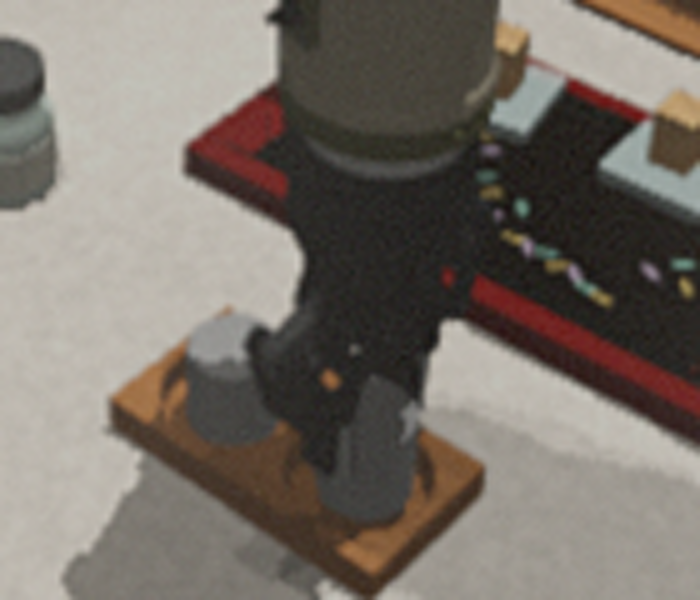

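View pics/w22.png

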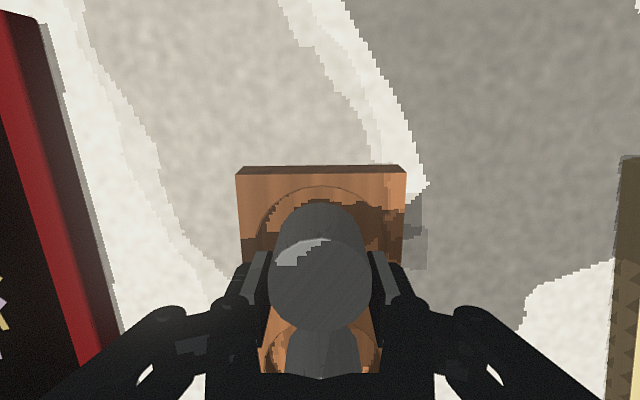

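Emit:
{"api": "send_rows", "payload": {"steps": [[[0, 0.01, 0.12, 0, 0, 0], [0, 0, 0.08, 0, 0, 0], [0, 0, 0, 0, 0, 0]]]}}

```text
clock: 24.78
tool_pos: [0.4786, 0.12, -0.0034]
orientation: [-3.142, -0.0, 3.075]
ft_force: [0.6, 0.0, -7.3]
grip_width: 0.486
```

Emit:
{"api": "send_rows", "payload": {"steps": [[[0, 0, 0.03, 0, 0, 0], [0, 0, 0.02, 0, 0, 0], [0, 0, 0, 0, 0, 0]]]}}

```text
clock: 25.15
tool_pos: [0.4788, 0.12, -0.0044]
orientation: [3.141, 0.001, 3.074]
ft_force: [-2.7, -0.7, 9.8]
grip_width: 0.485
```

Contact; release and retreat.

Emit:
{"api": "send_rows", "payload": {"steps": [[[0, 0, -0.01, 0, 0, 0], [0, 0, 0, 0, 0, 0], [0, 0, 0, 0, 0, 0], [0, 0, 0, 0, 0, 0], [0, 0, -0.3, 0, 0, 0]]], "fingers": 0.7}}

```text
clock: 25.78
tool_pos: [0.4782, 0.1198, 0.0069]
orientation: [-3.141, -0.001, 3.074]
ft_force: [-0.8, -0.1, 1.1]
grip_width: 0.849
```

Emit:
{"api": "send_rows", "payload": {"steps": [[[0, 0, -0.8, 0, 0, 0], [0, 0, -1, 0, 0, 0], [0, 0, -1, 0, 0, 0], [0, 0, -1, 0, 0, 0], [0, 0, 0, 0, 0, 0]]], "fingers": 0.3}}

```text
clock: 26.4
tool_pos: [0.4801, 0.1204, 0.1624]
orientation: [3.139, 0.005, 3.074]
ft_force: [-0.6, -0.4, -1.4]
grip_width: 0.653
```

Run:
```python
from h import *
f=snap("wrist","w23"); np.savez("pics/w23.npz",**f)
st(); go(.5805,-.1507,.16,np.pi+.125)
```

```text
26.45 [0.4792 0.1202 0.1608] [3.1400e+00 3.1000e-03 3.0745e+00] [-0.8  0.1 -0.2] 0.65
shift units [-2.98  -6.588  0.019] ('turn z units', np.float64(-1.834))
```

View pics/w23.png

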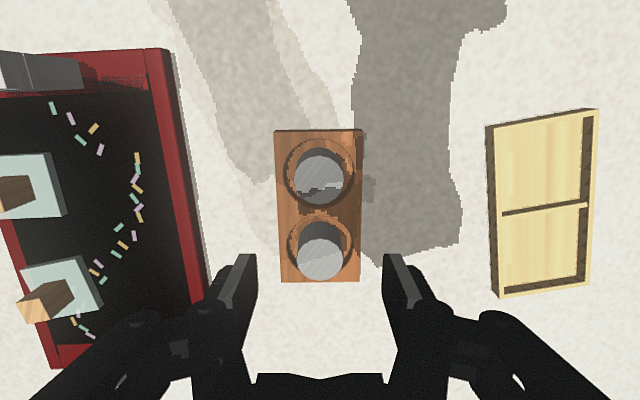

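Emit:
{"api": "send_rows", "payload": {"steps": [[[-0.5, -1, 0, 0, 0, 0], [-0.5, -1, 0, 0, 0, 0], [-0.5, -1, 0, 0, 0, 0], [-0.5, -1, 0, 0, 0, -0.91], [-0.4, -1, 0, 0, 0, -0.91]]]}}

```text
clock: 27.08
tool_pos: [0.5645, -0.0859, 0.1578]
orientation: [3.141, -0.002, -3.015]
ft_force: [0.3, -0.2, -0.2]
grip_width: 0.651
```

Run:
```python
from h import *
st(); go(.5805,-.1507,.13,np.pi+.122)
```

```text
27.075 [ 0.5645 -0.0859  0.1578] [ 3.1411e+00 -2.3000e-03 -3.0150e+00] [ 0.3 -0.2 -0.2] 0.651
shift units [-0.195 -1.659  0.694] ('turn z units', np.float64(0.043))
```

Emit:
{"api": "send_rows", "payload": {"steps": [[[-0.1, -0.9, 0, 0, 0, 0], [-0.1, -0.7, 0.3, 0, 0, 0], [0, 0, 0.4, 0, 0, 0], [0, 0, 0, 0, 0, 0], [0, 0, 0, 0, 0, 0]]]}}

```text
clock: 27.7
tool_pos: [0.5804, -0.1457, 0.1308]
orientation: [3.141, -0.001, -3.017]
ft_force: [1.5, 0.8, 0.1]
grip_width: 0.651
```

Run:
```python
from h import *
f=snap("wrist","w24"); np.savez("pics/w24.npz",**f)
st(); print(proj(f,[.5805,-.1507,.065])); go(.5805,-.1507,.001,np.pi+.122)
im=f["color"][:,:,::-1][170:290,240:400]; cv2.imwrite("pics/w24z.png",cv2.resize(im,None,fx=4.5,fy=4.5,interpolation=cv2.INTER_CUBIC))
```

```text
27.75 [ 0.5807 -0.1459  0.1312] [ 3.1412e+00 -1.0000e-04 -3.0166e+00] [0.9 0.2 0.2] 0.649
[[311.77353419 200.06136177]]
shift units [ 0.021 -0.121  3.255] ('turn z units', np.float64(0.029))
```

View pics/w24.png

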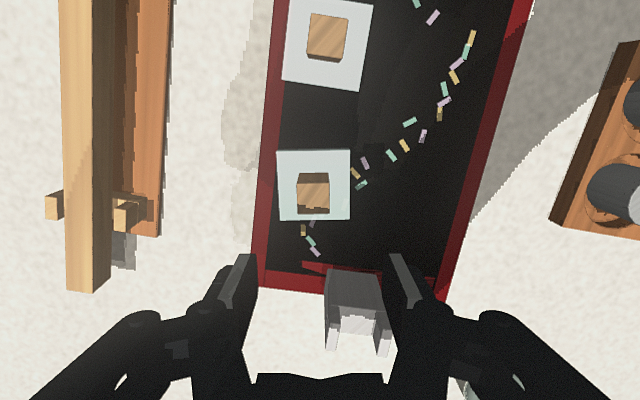

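View pics/w24z.png

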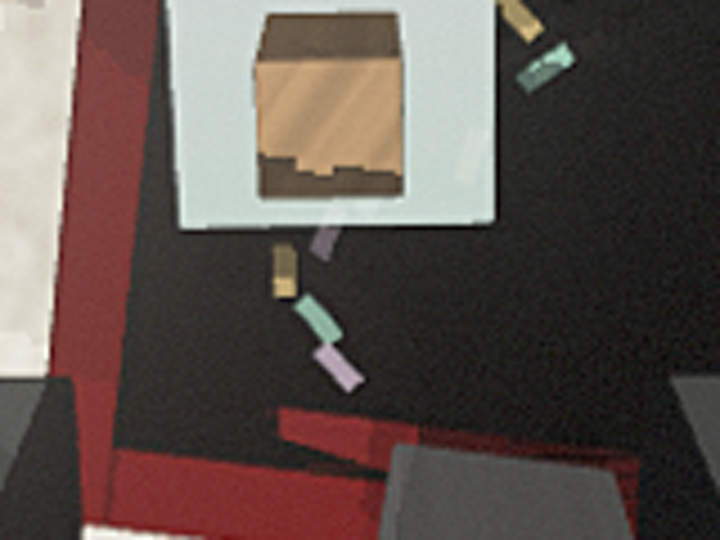

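Emit:
{"api": "send_rows", "payload": {"steps": [[[0.02, -0.11, 0.8, 0, 0, 0.03], [0, 0, 0.8, 0, 0, 0], [0, 0, 0.8, 0, 0, 0], [0, 0, 0.4, 0, 0, 0], [0, 0, 0, 0, 0, 0]]]}}

```text
clock: 28.38
tool_pos: [0.5802, -0.151, 0.0187]
orientation: [3.141, -0.001, -3.021]
ft_force: [0.1, 0.1, 0.3]
grip_width: 0.648
```

Run:
```python
from h import *
f=snap("wrist","w25"); s=snap("side","s25",(310,120,430,240),5)
st(); go(.5805,-.1502,.001,np.pi+.122)
```

```text
28.475 [ 0.5811 -0.1515  0.0201] [-3.1412e+00  1.1000e-03 -3.0211e+00] [-0.9 -0.2 -0.4] 0.653
shift units [0.012 0.034 0.477] ('turn z units', np.float64(-0.014))
```

View pics/w25.png

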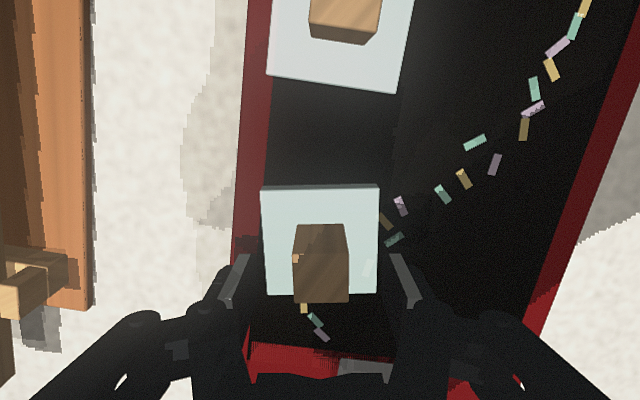

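View pics/s25.png

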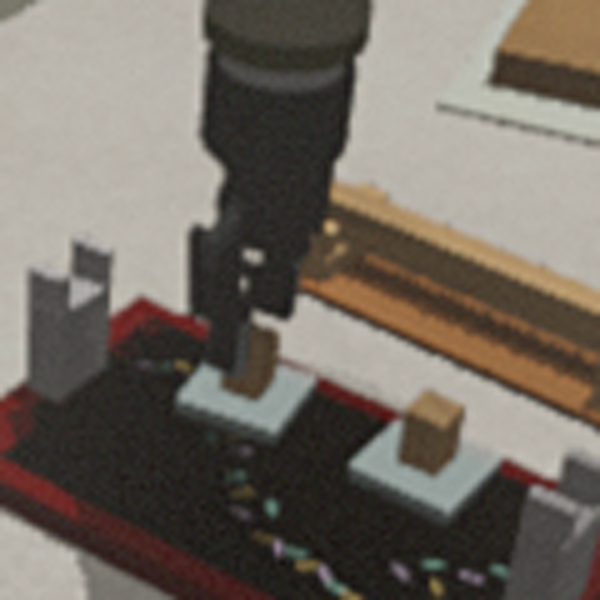

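Emit:
{"api": "send_rows", "payload": {"steps": [[[0, 0.03, 0.3, 0, 0, 0], [0, 0, 0.12, 0, 0, 0], [0, 0, 0, 0, 0, 0]]]}}

```text
clock: 28.85
tool_pos: [0.5801, -0.1503, 0.002]
orientation: [3.141, -0.001, -3.021]
ft_force: [0.7, -0.3, -0.4]
grip_width: 0.65
```

Emit:
{"api": "send_rows", "payload": {"steps": [[[0, 0, 0, 0, 0, 0], [0, 0, 0, 0, 0, 0], [0, 0, 0, 0, 0, 0], [0, 0, 0, 0, 0, 0]]], "fingers": -1}}

```text
clock: 29.35
tool_pos: [0.5807, -0.1505, 0.0027]
orientation: [-3.141, 0.001, -3.021]
ft_force: [-0.7, -0.6, 5.8]
grip_width: 0.271
```

Run:
```python
from h import *
f=snap("wrist","w26"); s=snap("side","s26",(310,120,430,240),5)
st()
```

```text
29.45 [ 0.5806 -0.1505  0.0027] [-3.1413e+00  7.0000e-04 -3.0213e+00] [-0.5  0.8  5.6] 0.273
```

View pics/s26.png

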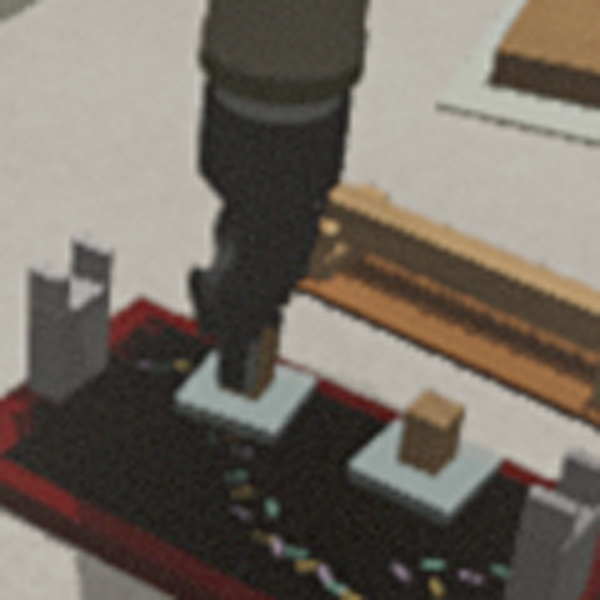

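Emit:
{"api": "send_rows", "payload": {"steps": [[[0, 0, -0.2, 0, 0, 0], [0, 0, -0.5, 0, 0, 0], [0, 0, -0.7, 0, 0, 0], [0, 0, -0.7, 0, 0, 0], [0, 0, 0, 0, 0, 0]]]}}

```text
clock: 30.08
tool_pos: [0.5814, -0.1506, 0.0885]
orientation: [-3.141, 0.003, -3.021]
ft_force: [-0.2, 0.2, -0.9]
grip_width: 0.273
```

Run:
```python
from h import *
s=snap("side","s27",(290,100,430,240),4.5)
st(); go(.5782,.3432,.085)
```

```text
30.125 [ 0.5807 -0.1504  0.0872] [-3.1412e+00  1.6000e-03 -3.0213e+00] [-0.5  0.3 -0.7] 0.269
shift units [-1.42  12.258  0.051]
```

View pics/s27.png

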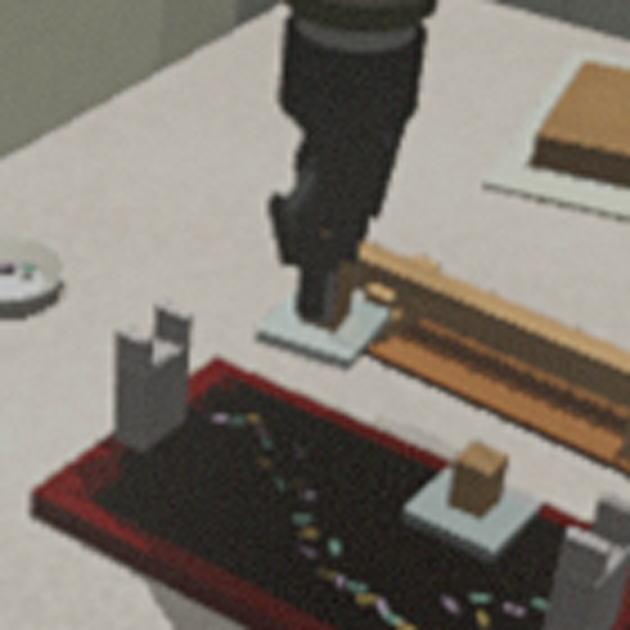

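Emit:
{"api": "send_rows", "payload": {"steps": [[[-0.1, 0.7, 0, 0, 0, 0], [-0.12, 1, 0, 0, 0, 0], [-0.12, 1, 0, 0, 0, 0], [-0.12, 1, 0, 0, 0, 0], [-0.12, 1, 0, 0, 0, 0]]]}}

```text
clock: 30.75
tool_pos: [0.5799, 0.0403, 0.0851]
orientation: [-3.142, -0.002, -3.021]
ft_force: [-0.3, -0.0, -0.8]
grip_width: 0.274
```

Emit:
{"api": "send_rows", "payload": {"steps": [[[-0.12, 1, 0, 0, 0, 0], [-0.12, 1, 0, 0, 0, 0], [-0.12, 1, 0, 0, 0, 0], [-0.12, 1, 0, 0, 0, 0], [-0.12, 1, 0, 0, 0, 0]]]}}

```text
clock: 31.38
tool_pos: [0.5798, 0.2415, 0.085]
orientation: [-3.141, -0.002, -3.021]
ft_force: [1.3, -0.2, -1.0]
grip_width: 0.268
```

Emit:
{"api": "send_rows", "payload": {"steps": [[[-0.12, 1, 0, 0, 0, 0], [-0.12, 1, 0, 0, 0, 0], [-0.06, 0.5, 0, 0, 0, 0], [0, 0, 0, 0, 0, 0], [0, 0, 0, 0, 0, 0]]]}}

```text
clock: 32.0
tool_pos: [0.5807, 0.3387, 0.0859]
orientation: [-3.14, -0.001, -3.023]
ft_force: [-0.2, -0.4, -1.5]
grip_width: 0.27
```

Run:
```python
from h import *
s=snap("side","s28",(180,210,320,390),3.3); f=snap("wrist","w28"); np.savez("pics/w28.npz",**f)
st(); go(.5782,.3432,-.0123,np.pi+.1256)
```

```text
32.1 [0.5811 0.3388 0.0863] [-3.1405e+00 -1.0000e-04 -3.0238e+00] [-1.  -0.2 -1.8] 0.273
shift units [0.058 0.12  2.466] ('turn z units', np.float64(-0.075))
```

View pics/s28.png

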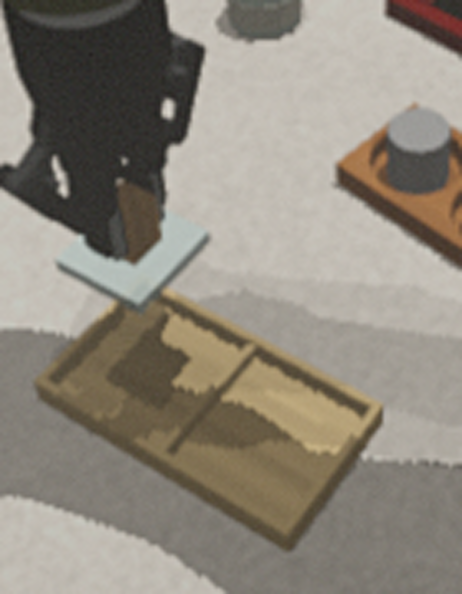

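View pics/w28.png

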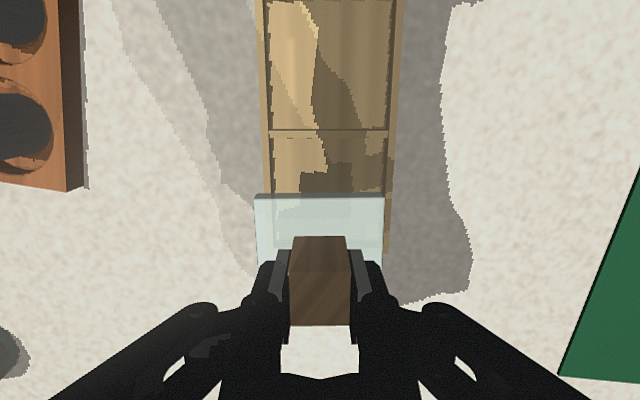

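Run:
```python
from h import *
w=dict(np.load("pics/w28.npz"))
for p in [(268,131),(389,131),(328.5,131)]: print(ray(w,p,.018))
```

```text
[0.53527781 0.29781556 0.018     ]
[0.52548134 0.38123139 0.018     ]
[0.53037801 0.33953682 0.018     ]
```

Emit:
{"api": "send_rows", "payload": {"steps": [[[0.07, 0.13, 0.3, 0, 0, -0.07], [0, 0, 0.6, 0, 0, 0], [0, 0, 0.6, 0, 0, 0], [0, 0, 0.4, 0, 0, 0], [0, 0, 0, 0, 0, 0]]]}}

```text
clock: 32.72
tool_pos: [0.5763, 0.3454, 0.0088]
orientation: [-3.14, -0.002, -3.014]
ft_force: [0.4, -0.2, 0.3]
grip_width: 0.27
```

Run:
```python
from h import *
s=snap("side","s29",(180,210,320,390),3.3); f=snap("wrist","w29"); np.savez("pics/w29.npz",**f)
st(); go(.5775,.3437,-.0123,np.pi+.1256)
```

```text
32.825 [0.5774 0.3461 0.0106] [ 3.1415e+00  4.0000e-04 -3.0141e+00] [ 0.6  1.3 -0.7] 0.27
shift units [ 0.006 -0.06   0.572] ('turn z units', np.float64(0.018))
```

View pics/s29.png

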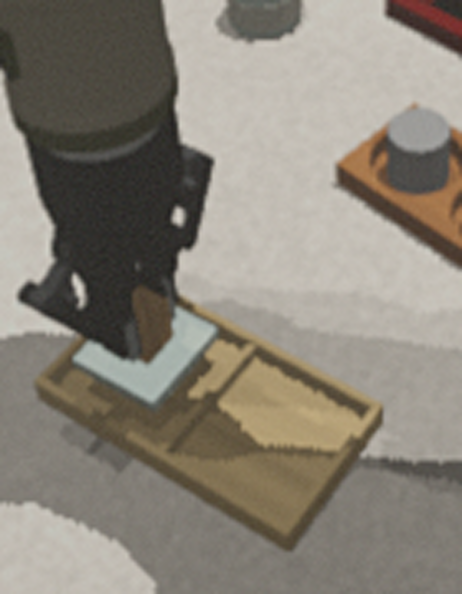

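View pics/w29.png

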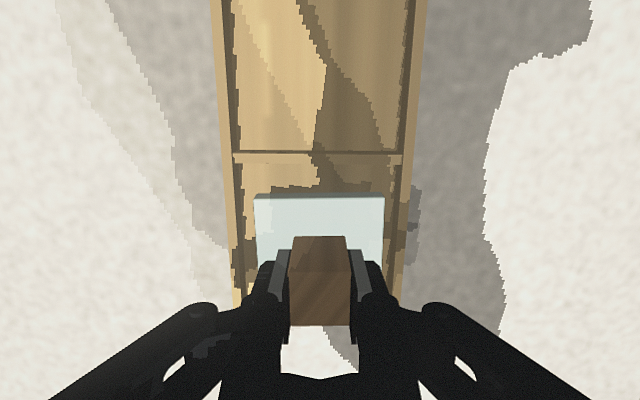

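Emit:
{"api": "send_rows", "payload": {"steps": [[[0, -0.04, 0.2, 0, 0, 0], [0, 0, 0.2, 0, 0, 0], [0, 0, 0.1, 0, 0, 0], [0, 0, 0, 0, 0, 0]]]}}

```text
clock: 33.33
tool_pos: [0.5771, 0.3444, -0.0102]
orientation: [-3.141, -0.001, -3.014]
ft_force: [0.8, 0.2, 0.1]
grip_width: 0.269
```

Emit:
{"api": "send_rows", "payload": {"steps": [[[0, 0, 0.05, 0, 0, 0], [0, 0, 0.03, 0, 0, 0], [0, 0, 0, 0, 0, 0]]]}}

```text
clock: 33.7
tool_pos: [0.5775, 0.3445, -0.0123]
orientation: [3.141, 0.0, -3.014]
ft_force: [-2.0, -0.5, 4.7]
grip_width: 0.266
```

Contact. Release and rise.

Emit:
{"api": "send_rows", "payload": {"steps": [[[0, 0, 0, 0, 0, 0], [0, 0, 0, 0, 0, 0], [0, 0, 0, 0, 0, 0], [0, 0, -0.3, 0, 0, 0], [0, 0, -0.8, 0, 0, 0]]], "fingers": 0.2}}

```text
clock: 34.33
tool_pos: [0.5765, 0.3439, 0.0308]
orientation: [-3.14, -0.002, -3.014]
ft_force: [0.1, 0.3, 0.6]
grip_width: 0.602
```

Emit:
{"api": "send_rows", "payload": {"steps": [[[0, 0, -1, 0, 0, 0], [0, 0, -1, 0, 0, 0], [0, 0, -1, 0, 0, 0], [0, 0, -0.4, 0, 0, 0], [0, 0, 0, 0, 0, 0]]], "fingers": 0.3}}

```text
clock: 34.95
tool_pos: [0.5777, 0.3447, 0.1683]
orientation: [3.141, 0.002, -3.014]
ft_force: [-0.5, -0.2, 0.2]
grip_width: 0.652
```

Run:
```python
from h import *
s=snap("side","s30",(180,210,320,390),3.3); f=snap("wrist","w30"); np.savez("pics/w30.npz",**f)
st(); go(.472,-.154,.14,np.pi-.0225)
```

```text
35.05 [0.5767 0.3441 0.166 ] [-3.1409e+00 -1.4000e-03 -3.0139e+00] [ 0.  -0.4 -0.4] 0.652
shift units [  4.181 -12.019   0.664] ('turn z units', np.float64(1.434))
```

View pics/s30.png

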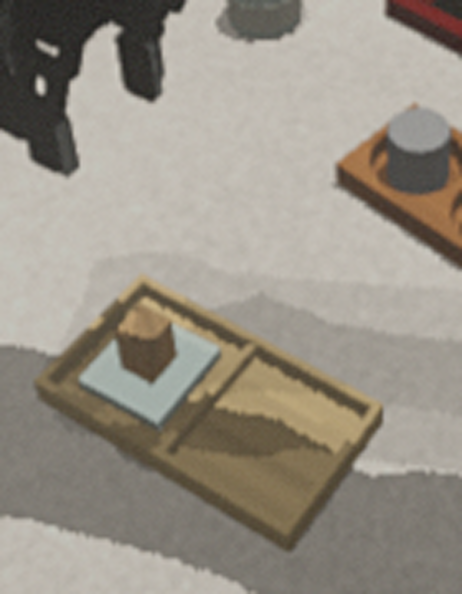

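View pics/w30.png

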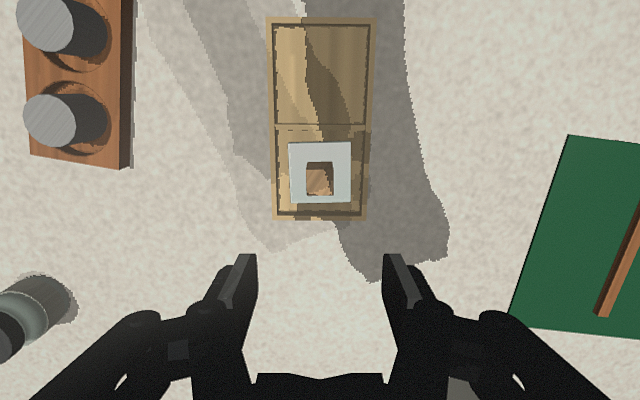

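Emit:
{"api": "send_rows", "payload": {"steps": [[[0.35, -1, 0, 0, 0, 0], [0.35, -1, 0, 0, 0, 0], [0.35, -1, 0, 0, 0, 0], [0.35, -1, 0, 0, 0, 0], [0.35, -1, 0, 0, 0, 0]]]}}

```text
clock: 35.67
tool_pos: [0.5321, 0.1356, 0.1655]
orientation: [-3.141, -0.003, -3.014]
ft_force: [0.0, 0.3, -0.1]
grip_width: 0.652
```

Emit:
{"api": "send_rows", "payload": {"steps": [[[0.35, -1, 0, 0, 0, 0], [0.35, -1, 0, 0, 0, 0], [0.35, -1, 0, 0, 0, 0], [0.35, -1, 0, 0, 0, 0], [0.35, -1, 0, 0, 0, 0]]]}}

```text
clock: 36.3
tool_pos: [0.4881, -0.0713, 0.1657]
orientation: [3.141, -0.003, -3.014]
ft_force: [0.9, 0.1, 0.5]
grip_width: 0.653
```

Emit:
{"api": "send_rows", "payload": {"steps": [[[0.35, -1, 0, 0, 0, 0], [0.3, -0.95, 0.2, 0, 0, 0], [0, 0, 0.4, 0, 0, 0.7], [0, 0, 0, 0, 0, 0.73], [0, 0, 0, 0, 0, 0]]]}}

```text
clock: 36.92
tool_pos: [0.4726, -0.1507, 0.1418]
orientation: [3.141, -0.003, 3.12]
ft_force: [-0.8, 0.0, -0.2]
grip_width: 0.647
```

Run:
```python
from h import *
f=snap("wrist","w31"); np.savez("pics/w31.npz",**f)
st(); print(proj(f,[.472,-.154,.065])); go(.472,-.154,.0025,np.pi-.0225)
```

```text
36.975 [ 0.4729 -0.1506  0.1421] [ 3.1415e+00 -2.0000e-03  3.1212e+00] [0.  0.5 0.1] 0.651
[[314.23390497 196.04971559]]
shift units [ 0.014 -0.086  3.49 ] ('turn z units', np.float64(0.02))
```

View pics/w31.png

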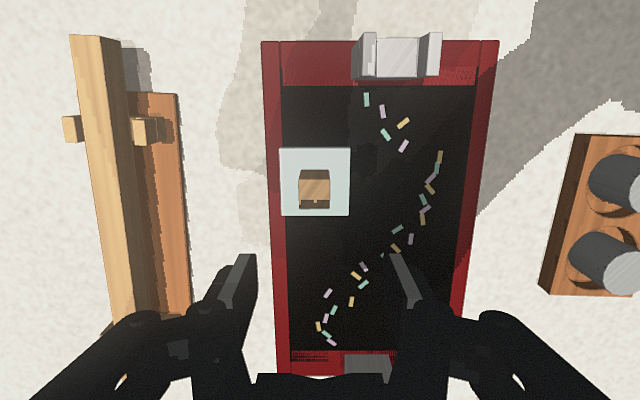

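Emit:
{"api": "send_rows", "payload": {"steps": [[[0.02, -0.08, 0.8, 0, 0, 0], [0, 0, 0.9, 0, 0, 0], [0, 0, 0.9, 0, 0, 0], [0, 0, 0.45, 0, 0, 0], [0, 0, 0, 0, 0, 0]]]}}

```text
clock: 37.6
tool_pos: [0.4718, -0.1536, 0.0198]
orientation: [3.141, -0.003, 3.121]
ft_force: [-0.5, -0.5, 0.6]
grip_width: 0.652
```

Run:
```python
from h import *
f=snap("wrist","w32")
st(); go(.472,-.154,.0025,np.pi-.0225)
```

```text
37.65 [ 0.4723 -0.1538  0.0207] [ 3.1412e+00 -1.4000e-03  3.1206e+00] [-0.8 -0.2  0.5] 0.65
shift units [ 0.006 -0.006  0.455] ('turn z units', np.float64(0.014))
```

View pics/w32.png

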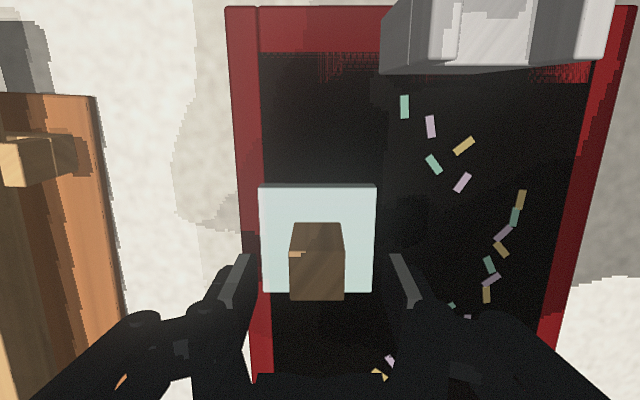

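Emit:
{"api": "send_rows", "payload": {"steps": [[[0, -0.02, 0.3, 0, 0, 0], [0, 0, 0.14, 0, 0, 0], [0, 0, 0, 0, 0, 0]]]}}

```text
clock: 38.02
tool_pos: [0.4726, -0.1547, 0.0033]
orientation: [3.141, -0.0, 3.12]
ft_force: [1.0, 0.6, 0.1]
grip_width: 0.648
```

Emit:
{"api": "send_rows", "payload": {"steps": [[[0, 0, 0, 0, 0, 0], [0, 0, 0, 0, 0, 0], [0, 0, 0, 0, 0, 0], [0, 0, 0, 0, 0, 0]]], "fingers": -1}}

```text
clock: 38.52
tool_pos: [0.4728, -0.1548, 0.0039]
orientation: [-3.141, 0.001, 3.119]
ft_force: [-1.3, 0.4, 6.5]
grip_width: 0.271
```

Emit:
{"api": "send_rows", "payload": {"steps": [[[0, 0, -0.2, 0, 0, 0], [0, 0, -0.5, 0, 0, 0], [0, 0, -0.7, 0, 0, 0], [0, 0, -0.7, 0, 0, 0], [0, 0, 0, 0, 0, 0]]]}}

```text
clock: 39.15
tool_pos: [0.4737, -0.155, 0.0894]
orientation: [-3.141, 0.004, 3.12]
ft_force: [0.6, -0.2, -2.0]
grip_width: 0.273
```

Run:
```python
from h import *
s=snap("side","s33",(290,100,470,240),4)
st(); go(.489,.3325,.085,np.pi+.1256)
```

```text
39.2 [ 0.4732 -0.1547  0.0883] [-3.1412e+00  2.1000e-03  3.1197e+00] [ 0.1 -0.2 -2. ] 0.271
shift units [-0.129 12.187  0.08 ] ('turn z units', np.float64(-1.408))
```

View pics/s33.png

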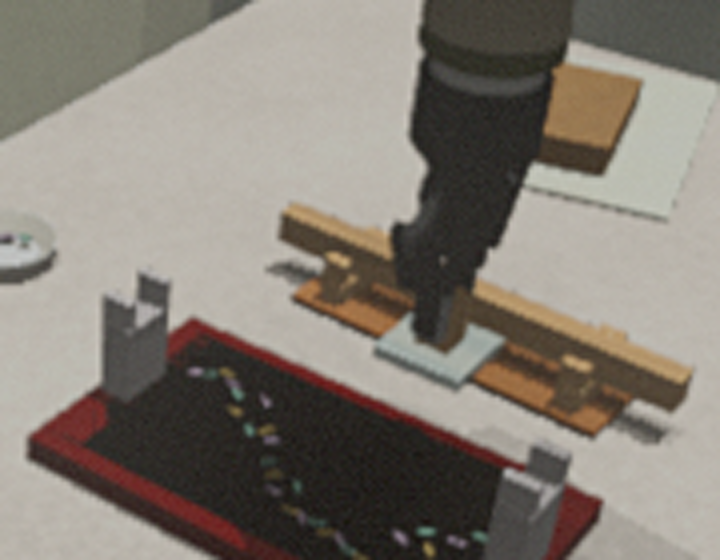

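Emit:
{"api": "send_rows", "payload": {"steps": [[[0, 0.7, 0, 0, 0, 0], [0, 1, 0, 0, 0, 0], [0, 1, 0, 0, 0, 0], [0, 1, 0, 0, 0, 0], [-0.03, 1, 0, 0, 0, 0]]]}}

```text
clock: 39.83
tool_pos: [0.4773, 0.0343, 0.0865]
orientation: [-3.141, -0.002, 3.119]
ft_force: [0.6, -0.8, -0.8]
grip_width: 0.269
```

Emit:
{"api": "send_rows", "payload": {"steps": [[[0, 1, 0, 0, 0, 0], [-0.03, 1, 0, 0, 0, 0], [0, 1, 0, 0, 0, 0], [-0.03, 1, 0, 0, 0, 0], [-0.03, 1, 0, 0, 0, 0]]]}}

```text
clock: 40.45
tool_pos: [0.4854, 0.2341, 0.0863]
orientation: [-3.14, -0.001, 3.12]
ft_force: [0.7, -0.6, -1.1]
grip_width: 0.269
```

Emit:
{"api": "send_rows", "payload": {"steps": [[[0, 1, 0, 0, 0, 0], [0, 1, 0, 0, 0, 0], [0, 0.5, 0, 0, 0, -0.7], [0, 0, 0, 0, 0, -0.7], [0, 0, 0, 0, 0, 0]]]}}

```text
clock: 41.08
tool_pos: [0.488, 0.3319, 0.0868]
orientation: [-3.141, -0.001, -3.016]
ft_force: [1.2, 0.2, -1.3]
grip_width: 0.271
```

Run:
```python
from h import *
f=snap("wrist","w34"); np.savez("pics/w34.npz",**f)
st(); go(.489,.3325,-.0113,np.pi+.1256)
```

```text
41.125 [0.4881 0.3318 0.087 ] [-3.1407e+00 -9.0000e-04 -3.0182e+00] [ 0.   1.2 -0.5] 0.269
shift units [-0.026  0.018  2.456] ('turn z units', np.float64(-0.022))
```

View pics/w34.png

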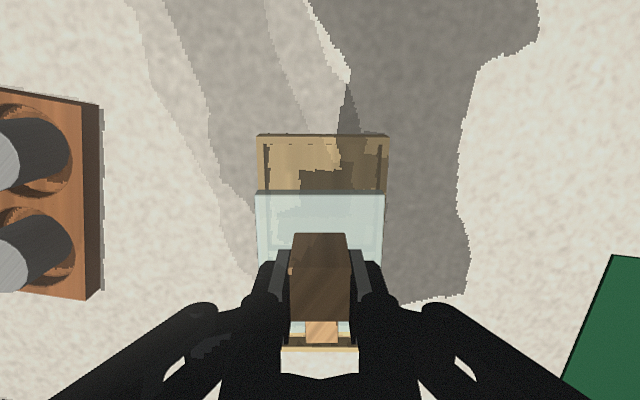

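Emit:
{"api": "send_rows", "payload": {"steps": [[[-0.02, 0.02, 0.3, 0, 0, -0.02], [0, 0, 0.6, 0, 0, 0], [0, 0, 0.6, 0, 0, 0], [0, 0, 0.4, 0, 0, 0], [0, 0, 0, 0, 0, 0]]]}}

```text
clock: 41.75
tool_pos: [0.4884, 0.3331, 0.0101]
orientation: [-3.14, -0.002, -3.016]
ft_force: [0.5, -1.1, -0.6]
grip_width: 0.272
```

Run:
```python
from h import *
s=snap("side","s35",(180,210,320,390),3.3); f=snap("wrist","w35")
st(); go(.489,.3325,-.0113,np.pi+.1256)
```

```text
41.85 [0.4892 0.3338 0.0117] [-3.1415e+00  2.0000e-04 -3.0154e+00] [ 0.1  1.  -0.8] 0.263
shift units [ 0.009 -0.031  0.574] ('turn z units', np.float64(0.005))
```

View pics/s35.png

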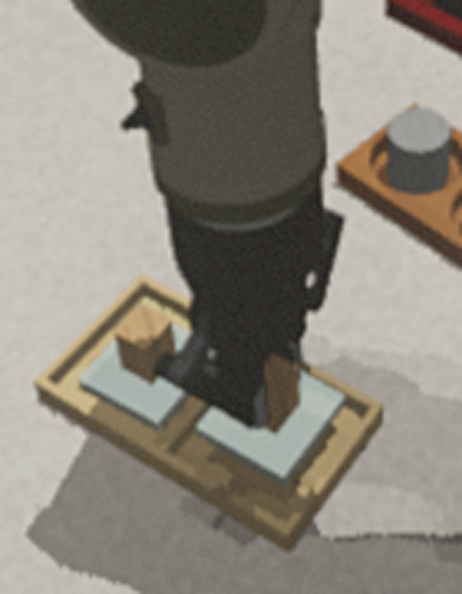

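View pics/w35.png

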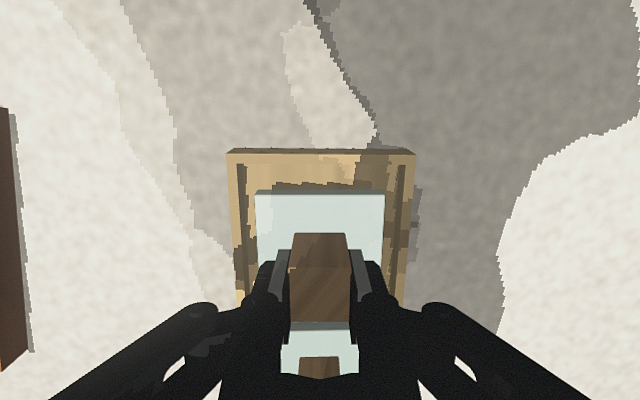

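Emit:
{"api": "send_rows", "payload": {"steps": [[[0, -0.03, 0.2, 0, 0, 0], [0, 0, 0.2, 0, 0, 0], [0, 0, 0.1, 0, 0, 0], [0, 0, 0, 0, 0, 0]]]}}

```text
clock: 42.35
tool_pos: [0.489, 0.3326, -0.0089]
orientation: [-3.141, -0.0, -3.015]
ft_force: [0.7, -0.5, -0.8]
grip_width: 0.268
```

Emit:
{"api": "send_rows", "payload": {"steps": [[[0, 0, 0.05, 0, 0, 0], [0, 0, 0.03, 0, 0, 0], [0, 0, 0, 0, 0, 0]]]}}

```text
clock: 42.72
tool_pos: [0.4892, 0.3328, -0.011]
orientation: [3.141, 0.0, -3.015]
ft_force: [-1.1, -0.5, 6.7]
grip_width: 0.272
```

Emit:
{"api": "send_rows", "payload": {"steps": [[[0, 0, 0, 0, 0, 0], [0, 0, 0, 0, 0, 0], [0, 0, 0, 0, 0, 0], [0, 0, -0.3, 0, 0, 0], [0, 0, -0.8, 0, 0, 0]]], "fingers": 0.2}}

```text
clock: 43.35
tool_pos: [0.4884, 0.3321, 0.0322]
orientation: [-3.14, -0.002, -3.015]
ft_force: [0.2, -0.1, 1.0]
grip_width: 0.602
```

Emit:
{"api": "send_rows", "payload": {"steps": [[[0, 0, -1, 0, 0, 0], [0, 0, -1, 0, 0, 0], [0, 0, -1, 0, 0, 0], [0, 0, -1, 0, 0, 0], [0, 0, 0, 0, 0, 0]]]}}

```text
clock: 43.98
tool_pos: [0.4905, 0.3335, 0.1961]
orientation: [3.138, 0.005, -3.015]
ft_force: [0.8, -0.7, 0.1]
grip_width: 0.599
```

Emit:
{"api": "send_rows", "payload": {"steps": [[[-0.1, 1, 0, 0, 0, 0], [-0.1, 1, 0, 0, 0, 0], [-0.1, 1, 0, 0, 0, 0], [0, 1, 0, 0, 0, 0], [0, 0, 0, 0, 0, 0]]]}}

```text
clock: 44.6
tool_pos: [0.4785, 0.4964, 0.191]
orientation: [3.141, -0.002, -3.01]
ft_force: [-0.4, -0.7, 0.2]
grip_width: 0.6
```

Run:
```python
from h import *
s=snap("side","s36"); snap("top","t36",(180,90,460,300),2.8); f=snap("wrist","w36")
st()
```

```text
44.75 [0.4808 0.4916 0.1918] [-3.1402e+00 -6.0000e-04 -3.0158e+00] [ 0.2 -0.4 -0.3] 0.602
```

View pics/s36.png

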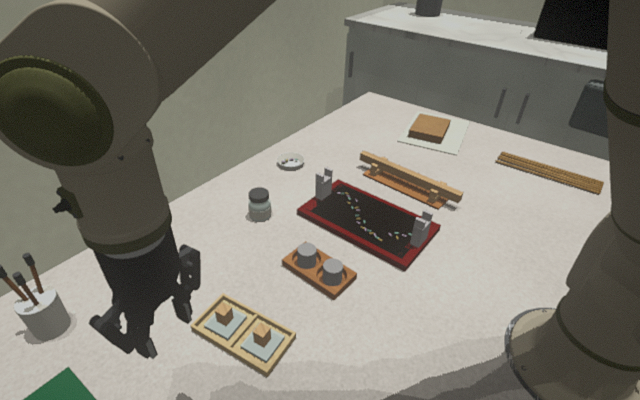

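View pics/t36.png

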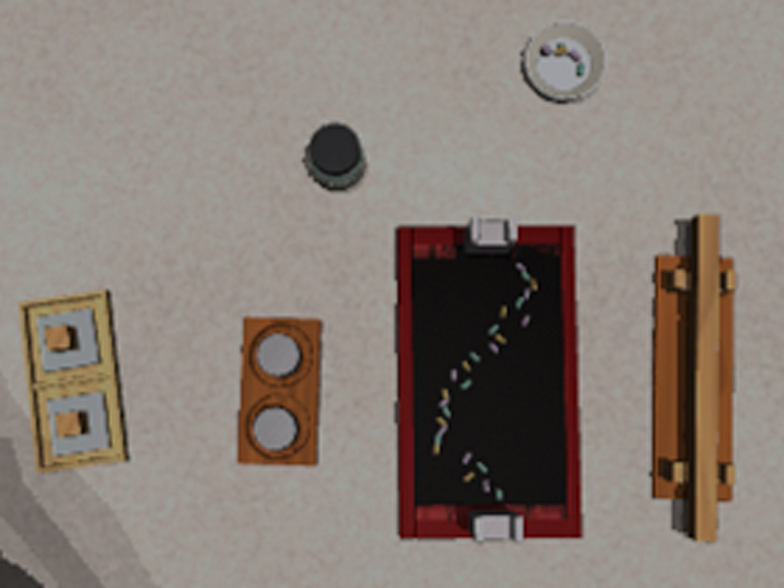

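View pics/w36.png

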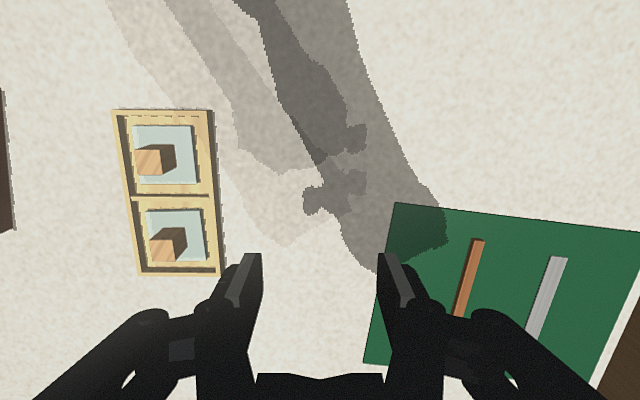

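Run:
```python
from h import *
f=grab_frame("top")
c=lambda p:((p[0]+.5)/2.8-.5+180,(p[1]+.5)/2.8-.5+90)
def rel(P,o): d=np.array(P[:2])-o[:2]; k,s=np.cos(o[2]),np.sin(o[2]); return np.round([k*d[0]+s*d[1],-s*d[0]+k*d[1]],4)
print("beam",fit(f,[(.1675,.011),(.1675,-.011),(-.1675,-.011),(-.1675,.011)],[c(p) for p in[(697,214),(719,214),(716,541),(694,541)]],.053,[.52,-.32,0])[0])
b=fit(f,[(.1675,.011),(.1675,-.011),(-.1675,-.011),(-.1675,.011)],[c(p) for p in[(697,214),(719,214),(716,541),(694,541)]],.053,[.52,-.32,0])[0]
print("rel",rel(b,[.5244,-.3232,-.063]))
blk=[.5191,.1169,-.055]; tr=[.5358,.3365,.1267]
for p in [(278,354),(275,429)]: print("w",rel(ray(f,c(p),.05),blk))
for p in [(69.5,341),(79,425)]: print("p",rel(ray(f,c(p),.015),tr))
print("jar",ray(f,c((335,150)),.075)); st()
```

```text
beam [ 0.52422614 -0.32260982 -0.06693383]
rel [-0.0002  0.0006]
w [0.0369 0.0008]
w [-0.0399  0.0006]
p [0.042 0.   ]
p [-0.0481  0.0005]
jar [0.76284791 0.0517203  0.075     ]
44.8 [0.4811 0.4914 0.1921] [-3.1405e+00 -3.0000e-04 -3.0165e+00] [-0.2  0.3 -0.1] 0.598
```

Run:
```python
from h import *
f=grab_frame("top"); a=cv2.imread("pics/top0.png")[125:165,280:322]; b=f["color"][:,:,::-1][125:165,280:322]
print(np.abs(a.astype(int)-b).mean()); st(); ctrl.close_job()
```

```text
7.983333333333333
44.85 [0.4813 0.4914 0.1923] [-3.1409 -0.     -3.0167] [-0.6 -0.3  0.2] 0.601
the job is handed in; nothing more can be done
```

The press bed is clear and I handed the job in at about 45 s of the 131 s allowed; no verdict was reported. I laid the beam in the rest before touching anything else. Then I put one weight in each well and one pad in each bay, lowering each to light contact before letting go.

**Last checks (top camera):**

| Item | Offset from target centre |
|---|---|
| Beam on rest | within about 1 mm, angle off by about 0.004 rad |
| Weights in wells | within about 2.5 mm |
| Pads in bays | within about 4 mm |

The gripper was clear of everything, with no contact force, and the side and wrist pictures show every item upright and seated.

**What failed or disagreed:**
- **First grasp:** my first close on the beam missed. The real fingertips sit about 33–37 mm higher than the reported tool point suggests. I measured that offset from the side and wrist pictures, used it for every later move, and nothing was disturbed.
- **Cameras:** the wrist and top cameras disagreed by about 3 mm in x, so I used averages.
- **Jar:** the image difference around the jar was about 8 grey levels, so that check did not confirm it unmoved. The jar position read off the top picture, picked roughly by eye, also differed by about 5 mm between start and end. The arm never went near the jar, and it looks to be in the same place in the pictures.

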